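# Close out the satellite and stow its spare spring cartridges in flip-cap tubes

## Robot

A 7-joint arm with a two-finger parallel gripper is mounted at the origin on the work surface. World frame = base frame: x ahead of the robot, y to its left, z up, the work surface at z = 0. Lengths are in m, angles in rad, forces in N, time in s.
With the tool pointing down it reaches from about 0.4 to 0.85 m from the base axis. Payload 10.4 kg.
Tool frame: the origin (TCP) lies midway between the tips of the shut fingers; the grasp point (between the pads) lies 19 mm behind it (manip.tcp_to_grasp is the distance from the TCP to the grasp point, in m); x points along the fingers, y is the direction in which the jaws open and shut, and the axes are right-handed (so a half turn about x gives the same grasp; the last joint's range is limited). The gripper opens to 85 mm and grips with 20 to 120 N. Pads are 22 mm wide; open, the fingers measure 114 mm over their backs; the gripper's body (76 mm by 85 mm) begins 54 mm behind the grasp point. The pads swing forward as they close: fully open they stand 13 mm farther back than shut.
Start: joints at [1.15, 0.332, -0.065, 1.46, 0.022, 1.35, -0.088], TCP at [0.242, -0.576, 0.231] pointing down, gripper open.
Joint ranges: [-2.6, 2.6], [-0.5, 2.12], [-1.47, 1.34], [0.16, 2.42], [-1.27, 4.41], [0.06, 2.06], [-2.6, 2.6]. Speed limits (rad/s): [2.22, 2.22, 2.79, 2.79, 3.14, 3.14, 3.14].

## Interface

Orientations are given as a unit quaternion [x, y, z, w].
In Python, from workcell import monitor, viewer, manip gives the robot as it stands. The module is installed in compiled form; this text tells all that it offers.
- The arm moves only by the tool send_rows, never from a script. Its arguments are lists of equal length, an entry for each row: "grip": the closure in counts, from 0 (fully open) to 255 (shut); "offset": the shift along the tool's x, y, z in mm, a list of three; "twist": the turn about the tool's x in degrees. In form: {"grip": [grip, ...], "offset": [[tx, ty, tz], ...], "twist": [twist, ...]}. A call has exactly 5 rows; each row is the pose to reach, as a shift and turn from the pose commanded when the call began, along the tool's axes at that moment; what a row does not reach only later rows make up. A row lasts 1/12 s, in which the tool goes at most 41.7 mm and 7.16 degrees, less where a joint would pass 70% of its speed; a pose out of reach is approached as far as the arm can. A call with a gripper value outside its range is refused whole. The fingers move at their own pace and stop on an object; "newtons" is the grip in N (left out, the last holds). Time passes only in rows, so rows that repeat a pose let the fingers close, or fill a call up. It gives the time, the measured TCP pose, the force and the opening at its end, in the units of the state.
- monitor.get_obs(): the state, without advancing time (a new reading comes with each control period).
- viewer.camera(name): name is "scene" or "top"; returns (picture, depth): 400x640x3 uint8, blue, green, red; 400x640 float32, m along the optical axis (not along the pixel's ray), 0 where there is no reading.
- viewer.camera_model(name): a dict with "camera_matrix" (3x3 intrinsics, pixels), "R" (3x3) and "t" (3): a world point X has camera coordinates R X + t. Camera axes: x right, y down, z forward; pixel columns grow to the right and rows downward; lengths in m; the calibration is good to about 2 mm. A picture is of the moment at which its call begins. camera_model takes no time and is no camera call.
- manip.hand_in(): hands the job in, once; it reports no verdict.
Trained networks look in the newest picture that a camera, given by its name, has taken for a name from the list of things; names that differ only in an ending like _2 or _b are one class to them, and where a whole thing is asked for, a point or a joint stands for the part that bears it (a point fixed in the world has none). Each returns a list of dicts, best first, with "score" (0 to 1); they miss things now and then, are a little off and sometimes report something else, mostly with a low value. They report only what shows in the picture. A call takes as long as a camera call.
- viewer.recognise(target, camera): "box" ([left, top, width, height] in pixels, round what is visible of it).
- viewer.regions_of(target, camera): "region" (400x640 bool, what is visible of it) and "box" ([left, top, width, height] in pixels, round what is visible of it).
- viewer.spot_point(target, camera): "position" ([column, row] in pixels: a listed point, or the origin of a listed thing).
The state is a dict: "clock": time; "joint_pos": joint angles; "joint_velocities": joint speeds; "tau": joint torques, N m; "position": TCP position; "ee_rot": TCP orientation; "ft_force": force on the tool from outside, world axes, zero at the start; "torque": the same for the moment, N m; "grip_width": opening from 0.0 (shut) to 1.0 (fully open).
Only numpy, scipy, OpenCV 4.12 (cv2) and the standard library are available. Lean on these libraries where they do the work, as an engineer would, in place of code of your own. Each camera call takes 0.05 s, during which the arm holds its last target.

## Task

Flick open the satellite's bay cover, put the white flight cartridge into the bay and press the cover down until it holds shut. Stow each coloured spare cartridge on the bench in the tube whose cap has its colour: flick the cap open, drop the cartridge in, and press the cap down until it holds shut; finish with every cap and the cover shut, and leave the screwdriver, the frame and the tape where they lie.

Things in the scene. Friction and masses are not known exactly. Their poses are not given: they have to be found in the camera images.
- spare_red: Spare spring cartridge: round steel foot 36 mm across and 14 mm high, with a red round stem 20 mm across on top, 62 mm tall in all, 0.08 to 0.17 kg, stands upright on its foot (low centre of mass, so it slides rather than tips when bumped). Origin: centre of the foot's underside, z up the stem. May be absent.
- spare_yellow: Spare spring cartridge: round steel foot 36 mm across and 14 mm high, with a yellow round stem 20 mm across on top, 62 mm tall in all, 0.08 to 0.17 kg, stands upright on its foot (low centre of mass, so it slides rather than tips when bumped). Origin: centre of the foot's underside, z up the stem. May be absent.
- spare_green: Spare spring cartridge: round steel foot 36 mm across and 14 mm high, with a green round stem 20 mm across on top, 62 mm tall in all, 0.08 to 0.17 kg, stands upright on its foot (low centre of mass, so it slides rather than tips when bumped). Origin: centre of the foot's underside, z up the stem. May be absent.
- spare_blue: Spare spring cartridge: round steel foot 36 mm across and 14 mm high, with a blue round stem 20 mm across on top, 62 mm tall in all, 0.08 to 0.17 kg, stands upright on its foot (low centre of mass, so it slides rather than tips when bumped). Origin: centre of the foot's underside, z up the stem. May be absent.
- flight: Flight unit: the same kind of spring cartridge: round steel foot 36 mm across and 14 mm high, with a white round stem 20 mm across on top, 62 mm tall in all, 0.08 to 0.17 kg, stands upright on its foot (low centre of mass, so it slides rather than tips when bumped). Origin: centre of the foot's underside, z up the stem.
- tube_red: Clear fixed tube with red flip cap and foot band: 54 mm across, bore 48 mm. Origin: centre of its underside, 8 mm above the bench; rim 76 mm, inner floor 4 mm above it. z up, x from cap tab towards hinge. Hinge line parallel to y, 29 mm behind the axis (+x), 77 mm above origin. Tubes stand 82 mm apart in a row along y, colours in any order, free bench behind (+x).
- cap_red (a joint): red flip cap, rad: disc 58 mm across, 8 mm thick. 0 = shut, 1.7 = fully open (just past upright). Over-centre: below about 0.5 it springs shut and holds, above that it springs open and holds; at the tab, about 1 N opens it and 2 N shuts it. Front tab: 60 to 84 mm from the hinge line, 12 mm wide (y), 28 mm high when shut; pinch its sides, lift its overhang or press its top.
- cap_red_tab (a point): Centre of the top of the red cap's tab: 72 mm from the hinge line along the cap and 28 mm above the hinge line when shut; turns with the cap.
- tube_yellow: Clear fixed tube with yellow flip cap and foot band: 54 mm across, bore 48 mm. Origin: centre of its underside, 8 mm above the bench; rim 76 mm, inner floor 4 mm above it. z up, x from cap tab towards hinge. Hinge line parallel to y, 29 mm behind the axis (+x), 77 mm above origin. Tubes stand 82 mm apart in a row along y, colours in any order, free bench behind (+x).
- cap_yellow (a joint): yellow flip cap, rad: disc 58 mm across, 8 mm thick. 0 = shut, 1.7 = fully open (just past upright). Over-centre: below about 0.5 it springs shut and holds, above that it springs open and holds; at the tab, about 1 N opens it and 2 N shuts it. Front tab: 60 to 84 mm from the hinge line, 12 mm wide (y), 28 mm high when shut; pinch its sides, lift its overhang or press its top.
- cap_yellow_tab (a point): Centre of the top of the yellow cap's tab: 72 mm from the hinge line along the cap and 28 mm above the hinge line when shut; turns with the cap.
- tube_green: Clear fixed tube with green flip cap and foot band: 54 mm across, bore 48 mm. Origin: centre of its underside, 8 mm above the bench; rim 76 mm, inner floor 4 mm above it. z up, x from cap tab towards hinge. Hinge line parallel to y, 29 mm behind the axis (+x), 77 mm above origin. Tubes stand 82 mm apart in a row along y, colours in any order, free bench behind (+x).
- cap_green (a joint): green flip cap, rad: disc 58 mm across, 8 mm thick. 0 = shut, 1.7 = fully open (just past upright). Over-centre: below about 0.5 it springs shut and holds, above that it springs open and holds; at the tab, about 1 N opens it and 2 N shuts it. Front tab: 60 to 84 mm from the hinge line, 12 mm wide (y), 28 mm high when shut; pinch its sides, lift its overhang or press its top.
- cap_green_tab (a point): Centre of the top of the green cap's tab: 72 mm from the hinge line along the cap and 28 mm above the hinge line when shut; turns with the cap.
- tube_blue: Clear fixed tube with blue flip cap and foot band: 54 mm across, bore 48 mm. Origin: centre of its underside, 8 mm above the bench; rim 76 mm, inner floor 4 mm above it. z up, x from cap tab towards hinge. Hinge line parallel to y, 29 mm behind the axis (+x), 77 mm above origin. Tubes stand 82 mm apart in a row along y, colours in any order, free bench behind (+x).
- cap_blue (a joint): blue flip cap, rad: disc 58 mm across, 8 mm thick. 0 = shut, 1.7 = fully open (just past upright). Over-centre: below about 0.5 it springs shut and holds, above that it springs open and holds; at the tab, about 1 N opens it and 2 N shuts it. Front tab: 60 to 84 mm from the hinge line, 12 mm wide (y), 28 mm high when shut; pinch its sides, lift its overhang or press its top.
- cap_blue_tab (a point): Centre of the top of the blue cap's tab: 72 mm from the hinge line along the cap and 28 mm above the hinge line when shut; turns with the cap.
- satellite: Small fixed satellite: stack of green boards 100 mm square, 84 mm high, open-topped square bay 58 mm wide in its middle, bay rim 84 mm and floor 12 mm above the bench. Origin: centre of its underside, z up, x from the cover's tab towards its hinge. Cover hinge line parallel to y, 42 mm behind the axis (+x), 82 mm above origin.
- cover (a joint): Bay cover, rad: dark plate 86 mm square, its top 8 mm above the hinge line; starts shut. 0 = shut, 1.7 = fully open (just past upright). Over-centre: below about 0.5 it springs shut and holds, above that it springs open and holds; at the tab, about 1 N opens it and 2 N shuts it. Orange tab: 78 to 102 mm from the hinge line, 12 mm wide (y), top 31 mm above the hinge line when shut.
- cover_tab (a point): Centre of the top of the cover's orange tab: 90 mm from the hinge line along the cover and 31 mm above the hinge line when shut; turns with the cover.
- screwdriver: Bystander: blue screwdriver 190 mm long lying on the bench between rack and satellite or beyond; origin near its middle.
- frame: Bystander: aluminium frame, about 114 x 160 mm, 12 mm high, lying beyond the satellite; origin under its centre.
- tape: Bystander: orange roll of tape 84 mm across, 24 mm high, lying near the robot on its left; origin under its centre.

How it is judged:
By the outcome, as a careful person would: the job done as asked, in the order asked, and still so for the second after the job is handed in, with the robot touching nothing.
Of spare_red, spare_yellow, spare_green, spare_blue only 2 to 3 are there at a start; the rules pass over those that are not, and their reading is None.
At some moment in a run one of spare_red, spare_yellow, spare_green, spare_blue, flight may be knocked a few centimetres aside while the robot is not near it.
It also fails if it takes over 210 s, if anything falls off the work surface, if the arm or the gripper's body presses on something with over 40 N, if the wrist force passes 120 N, or if a joint passes its speed limit or range.

## Working session

There is one attempt and no reset: what is moved stays moved. The work goes in short steps, Python scripts to look and compute and a tool call to move; the robot and the scene stay as the last step left them, time stands still between calls to the robot, and variables do not carry over. Pictures are saved under pics/ and viewed, and the job is handed in when it is done.

Besides the shell and the picture viewer there is one more tool, called by a JSON object that holds its "method" and its "body", one argument or row to a line. send_rows: Moves the arm, as the interface text tells. Its arguments: {"type":"object","properties":{"grip":{"type":"array","items":{"type":"number"}},"offset":{"type":"array","items":{"type":"array","items":{"type":"number"}}},"twist":{"type":"array","items":{"type":"number"}},"newtons":{"type":"number"}},"required":["grip","offset","twist"]}

```bash
mkdir -p pics; ls; cat > h.py <<'E'
import numpy as np, cv2
from workcell import monitor, viewer, manip
def model(n):
    m=viewer.camera_model(n); return np.array(m["camera_matrix"]),np.array(m["R"]),np.array(m["t"]).reshape(3)
def unproj(n,u,v,z_plane=None,depth=None):
    K,R,t=model(n); r=np.linalg.inv(K)@np.array([u,v,1.0])
    if depth is not None: return R.T@(r*depth-t)
    c=-R.T@t; d=R.T@r; return c+d*(z_plane-c[2])/d[2]
def proj(n,X):
    K,R,t=model(n); p=K@(R@np.array(X)+t); return p[:2]/p[2]
E
python3 - <<'E'
from h import *
for n in ("scene","top"):
    p,d=viewer.camera(n); cv2.imwrite(f"pics/{n}0.png",p); np.save(f"{n}0.npy",d)
    K,R,t=model(n); print(n,K.tolist(),(-R.T@t).round(3),R.round(3).tolist())
o=monitor.get_obs(); print({k:np.round(v,3).tolist() for k,v in o.items()}); print(manip.tcp_to_grasp)
E
```

```text
pics
scene [[408.513218690363, 0.0, 311.6808869308408], [0.0, 408.513218690363, 195.2569118078853], [0.0, 0.0, 1.0]] [1.026 0.574 0.81 ] [[-0.716, 0.697, -0.016], [0.505, 0.502, -0.703], [-0.482, -0.512, -0.711]]
top [[371.9442430627927, 0.0, 322.58572047899924], [0.0, 371.9442430627927, 198.47542220721428], [0.0, 0.0, 1.0]] [0.295 0.065 1.254] [[-0.004, -1.0, 0.03], [-0.981, -0.002, -0.193], [0.193, -0.03, -0.981]]
{'clock': 0.1, 'joint_pos': [1.15, 0.333, -0.065, 1.461, 0.022, 1.35, -0.088], 'joint_velocities': [0.001, -0.001, 0.001, -0.003, 0.0, 0.001, -0.001], 'tau': [0.003, -62.674, 0.05, -39.243, 0.016, 0.007, -0.0], 'position': [0.242, -0.576, 0.231], 'ee_rot': [-0.693, -0.14, 0.693, -0.139], 'ft_force': [-0.286, -0.001, 0.378], 'torque': [-0.006, -0.029, 0.019], 'grip_width': 0.999}
0.0187
```

View pics/scene0.png

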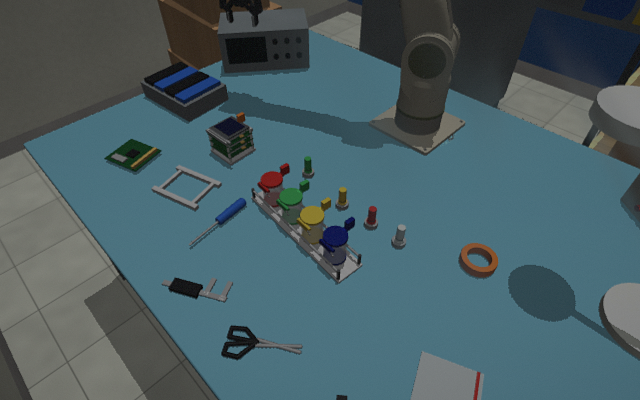

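View pics/top0.png

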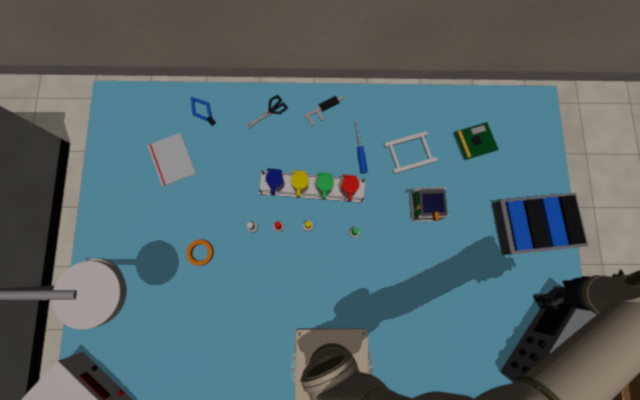

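The scene shows spares green (308,165), yellow (343,196) and red (372,215), plus the white flight cartridge (400,235). The tubes run red, green, yellow, blue from left to right in the scene view. Blue has no spare. Next I'll measure positions.

```bash
cat > meas.py <<'E'
from h import *
from scipy.optimize import least_squares
import sys
def tri(obs):
    # obs: list of (cam,uv)
    f=lambda X: np.concatenate([proj(c,X)-uv for c,uv in obs])
    r=least_squares(f,[0.6,-0.1,0.05]); return r.x, np.abs(r.fun).max()
if __name__=="__main__":
    names=sys.argv[1:]
    viewer.camera("scene"); viewer.camera("top")
    for n in names:
        o=[]
        for c in ("scene","top"):
            r=viewer.spot_point(n,c)
            if r: o.append((c,np.array(r[0]["position"]))); s=[ (round(x["score"],2),np.round(x["position"],1).tolist()) for x in r[:2]]
            else: s=None
            print(n,c,s, end=' ')
        if len(o)==2: X,e=tri(o); print(X.round(4),round(e,2))
        else: print()
E
python3 meas.py spare_red spare_yellow spare_green spare_blue flight tube_red tube_yellow tube_green tube_blue satellite cap_red_tab cap_yellow_tab cap_green_tab cap_blue_tab cover_tab screwdriver frame tape
```

```text
spare_red scene [(0.82, [368.7, 222.0]), (0.23, [217.7, 225.2])] spare_red top None 
spare_yellow scene [(0.56, [341.7, 202.8]), (0.5, [352.8, 219.2])] spare_yellow top [(0.47, [306.3, 225.4]), (0.35, [271.5, 186.6])] [0.4481 0.08   0.0126] 0.53
spare_green scene [(0.68, [307.1, 173.2])] spare_green top [(0.67, [353.6, 232.0]), (0.19, [348.6, 189.5])] [ 0.4261 -0.0786  0.0044] 0.28
spare_blue scene None spare_blue top None 
flight scene [(0.7, [399.2, 243.6]), (0.37, [230.9, 148.5])] flight top [(0.68, [252.6, 227.7])] [ 0.4399  0.2648 -0.0036] 0.54
tube_red scene [(0.96, [273.7, 200.3])] tube_red top [(0.79, [348.5, 189.5])] [ 0.5704 -0.0617  0.009 ] 0.25
tube_yellow scene [(0.68, [314.2, 236.3])] tube_yellow top [(0.53, [299.6, 186.1])] [0.5812 0.1066 0.0105] 0.39
tube_green scene [(0.67, [295.2, 216.3])] tube_green top [(0.54, [327.7, 190.7])] [ 0.5646  0.0135 -0.0006] 1.41
tube_blue scene [(0.76, [332.7, 258.4]), (0.3, [309.3, 172.5])] tube_blue top [(0.65, [274.2, 185.0])] [0.5917 0.1869 0.0049] 1.71
satellite scene [(0.63, [231.4, 150.3])] satellite top None 
cap_red_tab scene 
[... 266 characters left out ...]
_green_tab scene [(0.85, [304.4, 182.7]), (0.29, [323.7, 196.6])] cap_green_tab top [(0.7, [325.3, 196.2]), (0.31, [426.0, 207.4])] [0.5287 0.0209 0.1023] 0.01
cap_blue_tab scene [(0.89, [351.4, 219.2])] cap_blue_tab top [(0.51, [270.8, 186.8])] [0.5513 0.1946 0.1222] 1.17
cover_tab scene [(0.84, [241.1, 110.5])] cover_tab top [(0.82, [437.1, 213.7])] [ 0.4664 -0.3212  0.1277] 1.05
screwdriver scene [(0.61, [221.4, 224.9])] screwdriver top [(0.52, [356.9, 148.7])] [ 0.7205 -0.0956  0.0021] 0.01
frame scene [(0.97, [185.6, 185.3])] frame top [(0.73, [408.3, 153.4])] [ 0.7068 -0.2802  0.0092] 1.32
tape scene [(0.75, [476.7, 262.7])] tape top [(0.72, [198.8, 252.9])] [0.3584 0.4332 0.0019] 0.97
```

```bash
cat > fit.py <<'E'
from h import *
from scipy.optimize import least_squares
from scipy.spatial.transform import Rotation as Ro
col=["red","green","yellow","blue"]
obs=[]
viewer.camera("scene"); viewer.camera("top")
for i,c in enumerate(col):
    for n,l in (("tube_"+c,(0,0,0.008)),("cap_"+c+"_tab",(-0.043,0,0.008+0.105))):
        for cam in ("scene","top"):
            r=viewer.spot_point(n,cam)
            if r and r[0]["score"]>0.4: obs.append((cam,n,np.array(l)+[0,0.082*i,0],np.array(r[0]["position"])))
def W(p,l):
    c,s=np.cos(p[2]),np.sin(p[2]); return np.array([p[0]+c*l[0]-s*l[1],p[1]+s*l[0]+c*l[1],l[2]])
f=lambda p: np.concatenate([proj(cam,W(p,l))-uv for cam,n,l,uv in obs])
r=least_squares(f,[0.57,-0.06,-0.08],loss="soft_l1")
print("row",r.x.round(4)); 
for (cam,n,l,uv) in obs: print(cam,n,(proj(cam,W(r.x,l))-uv).round(1))
for i,c in enumerate(col): print(c,W(r.x,(0,0.082*i,0)).round(4))
# satellite from depth: rim/top points
q=r.x
import json
json.dump(dict(row=r.x.tolist()),open("row.json","w"))
o=monitor.get_obs(); print(Ro.from_quat(o["ee_rot"]).as_matrix().round(3))
E
python3 fit.py
python3 - <<'E'
import cv2,numpy as np
p=cv2.imread('pics/scene0.png'); a=cv2.resize(p[80:280,160:420],None,fx=3,fy=3,interpolation=cv2.INTER_CUBIC); cv2.imwrite('pics/s0z.png',a[:600])
p=cv2.imread('pics/top0.png'); a=cv2.resize(p[120:260,230:460],None,fx=3.4,fy=3.4,interpolation=cv2.INTER_CUBIC); cv2.imwrite('pics/t0z.png',a)
E
```

```text
row [ 0.5685 -0.0588 -0.1094]
scene tube_red [0.8 0.8]
scene cap_red_tab [0.1 2.6]
top cap_red_tab [-0.9  0.1]
scene tube_green [-0.9 -1.5]
top tube_green [-2.4 -1.1]
scene cap_green_tab [-0.8 -1.5]
top cap_green_tab [1.3 1.4]
scene tube_yellow [-3.1  0.1]
top tube_yellow [ 2.1 -0.6]
scene cap_yellow_tab [2.1 4.8]
top cap_yellow_tab [-1.3  1.5]
scene tube_blue [ 0.9 -0.3]
top tube_blue [ 3.6 -0.2]
scene cap_blue_tab [-1.6 -0.5]
top cap_blue_tab [-6.3  0.4]
red [ 0.5685 -0.0588  0.    ]
green [0.5775 0.0227 0.    ]
yellow [0.5864 0.1042 0.    ]
blue [0.5954 0.1857 0.    ]
[[ 0.     0.387 -0.922]
 [-0.    -0.922 -0.387]
 [-1.     0.    -0.   ]]
```

View pics/s0z.png

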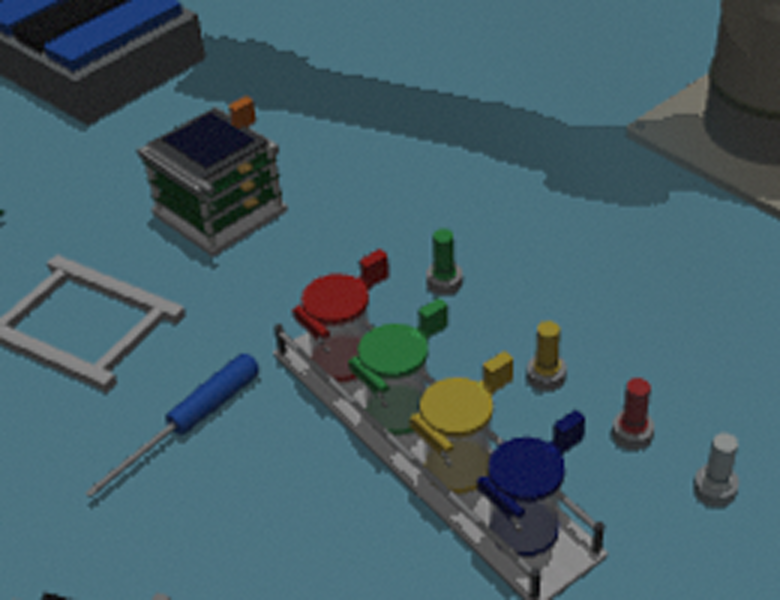

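View pics/t0z.png

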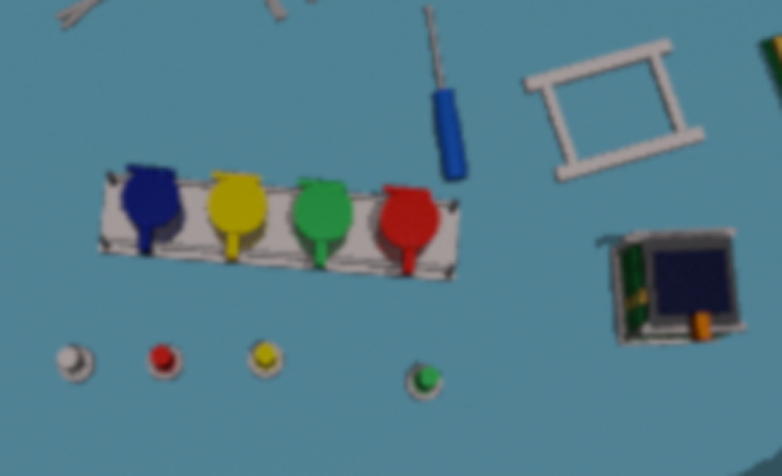

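```bash
cat > pc.py <<'E'
from h import *
from scipy.optimize import least_squares
def cloud(n):
    p,d=viewer.camera(n); K,R,t=model(n)
    v,u=np.mgrid[0:400,0:640]; r=np.stack([(u-K[0,2])/K[0,0],(v-K[1,2])/K[1,1],np.ones_like(u,float)],-1)*d[...,None]
    return p,d,(r-t)@R
hsv=lambda p: cv2.cvtColor(p,cv2.COLOR_BGR2HSV)
HR={"red":[(0,8),(172,180)],"yellow":[(22,33)],"green":[(50,80)],"blue":[(112,130)],"orange":[(9,18)]}
def mask(p,c,smin=120,vmin=40):
    h=hsv(p); m=np.zeros(h.shape[:2],bool)
    for a,b in HR[c]: m|=(h[...,0]>=a)&(h[...,0]<=b)
    return m&(h[...,1]>=smin)&(h[...,2]>=vmin)
E
python3 - <<'E'
from pc import *
for cam in ("scene","top"):
    p,d,X=cloud(cam)
    for c in ("red","green","yellow","blue"):
        m=mask(p,c)&(abs(X[...,0]-0.58)<0.09)&(abs(X[...,1]-0.06)<0.2)&(d>0)
        q=X[m&(X[...,2]>0.07)]
        if len(q)<10: print(cam,c,len(q)); continue
        zz=np.median(q[:,2]); s=q[abs(q[:,2]-zz)<0.008]
        # circle centre: extent-based
        t=q[q[:,2]>0.105]
        print(cam,c,len(q),"zmed",zz.round(4),"mean",s[:,:2].mean(0).round(4),"x",np.percentile(s[:,0],[2,98]).round(4),"y",np.percentile(s[:,1],[2,98]).round(4),"tab",len(t),t.mean(0).round(4) if len(t) else None)
    # satellite
    m=(abs(X[...,0]-0.53)<0.12)&(abs(X[...,1]+0.32)<0.1)&(X[...,2]>0.075)&(X[...,2]<0.1)
    q=X[m]; r=cv2.minAreaRect(q[:,:2].astype(np.float32)*1000); print("sat",len(q),q.mean(0).round(4),r, np.median(q[:,2]))
    m=(abs(X[...,0]-0.49)<0.12)&(abs(X[...,1]+0.32)<0.1)&(X[...,2]>0.1); q=X[m]; print("ctab",len(q),q.mean(0).round(4))
E
```

```text
scene red 417 zmed 0.0926 mean [ 0.5729 -0.0557] x [0.5259 0.6049] y [-0.0831 -0.0313] tab 40 [ 0.5304 -0.0529  0.1111]
scene green 469 zmed 0.093 mean [0.5787 0.0253] x [0.5325 0.6113] y [-0.0011  0.0492] tab 48 [0.5373 0.0284 0.1114]
scene yellow 533 zmed 0.093 mean [0.5871 0.1068] x [0.5453 0.6177] y [0.0798 0.1313] tab 50 [0.5438 0.1099 0.1113]
scene blue 503 zmed 0.0931 mean [0.5948 0.1873] x [0.5641 0.6236] y [0.1617 0.2118] tab 39 [0.549  0.1905 0.1131]
sat 702 [ 0.5207 -0.3177  0.0889] ((511.03839111328125, -319.43634033203125), (110.70245361328125, 110.3439712524414), 2.742356538772583) 0.09001733280315477
ctab 46 [ 0.4682 -0.3233  0.1088]
top red 294 zmed 0.0933 mean [ 0.572  -0.0586] x [0.5443 0.6014] y [-0.0845 -0.0334] tab 30 [ 0.5275 -0.0548  0.112 ]
top green 281 zmed 0.0933 mean [0.5786 0.023 ] x [0.5505 0.6078] y [-0.0011  0.047 ] tab 26 [0.5352 0.0261 0.1133]
top yellow 297 zmed 0.0937 mean [0.5844 0.1042] x [0.5569 0.6143] y [0.0791 0.1274] tab 29 [0.5409 0.1075 0.1138]
top blue 264 zmed 0.0933 mean [0.5911 0.1849] x [0.564  0.6177] y [0.1621 0.2083] tab 25 [0.5484 0.1876 0.1131]
sat 832 [ 0.5134 -0.3231  0.0904] ((508.8438415527344, -320.3645935058594), (110.78658294677734, 109.96588897705078), 2.355292797088623) 0.09097369031119937
ctab 41 [ 0.4655 -0.3259  0.1109]
```

```bash
cat > plan.py <<'E'
# plan.py step_mm  x,y,z,a[,step] ...   (TCP mm, jaw angle deg of tool y)
from h import *
import sys
from scipy.spatial.transform import Rotation as Ro
o=monitor.get_obs(); P=np.array(o["position"])*1000; M=Ro.from_quat(o["ee_rot"]).as_matrix()
a=np.degrees(np.arctan2(M[1,1],M[0,1]))
print("t",round(o["clock"],2),"tcp",P.round(1),"jaw",round(a,1),"down",M[:,0].round(3),"F",np.round(o["ft_force"],1),"w",round(o["grip_width"],3))
step=float(sys.argv[1]); pts=[]; p=P;aa=a
for w in sys.argv[2:]:
    v=[float(s) for s in w.split(",")]; st=v[4] if len(v)>4 else step
    q=np.array(v[:3]); n=int(max(1,np.ceil(np.linalg.norm(q-p)/st-.05),np.ceil(abs(v[3]-aa)/7)))
    for k in range(1,n+1): pts.append((p+(q-p)*k/n, aa+(v[3]-aa)*k/n))
    p,aa=q,v[3]
while len(pts)%5: pts.append(pts[-1])
b,ba=P,a
for i in range(0,len(pts),5):
    r=np.radians(ba); T=np.array([[0,0,-1],[np.cos(r),np.sin(r),0],[np.sin(r),-np.cos(r),0]]) # rows tool x,y,z
    off=[[round(c) for c in T@(q-b)] for q,_ in pts[i:i+5]]; tw=[round(-(x-ba),0) for _,x in pts[i:i+5]]
    print("offset",off,"twist",tw)
    b=b+T.T@np.array(off[-1],float); ba=ba-tw[-1]
E
python3 plan.py 30 464,-324,180,-88 464,-324,110,-88 464,-324,93,-88
```

```text
t 3.0 tcp [ 242.2 -576.2  231.3] jaw -67.2 down [ 0. -0. -1.] F [-0.8  0.5 -1.2] w 0.996
offset [[4, -12, -25], [9, -24, -50], [13, -37, -76], [17, -49, -101], [21, -61, -126]] twist [np.float64(2.0), np.float64(3.0), np.float64(5.0), np.float64(7.0), np.float64(9.0)]
offset [[5, -16, -23], [9, -32, -46], [13, -48, -69], [17, -64, -92], [22, -80, -115]] twist [np.float64(1.0), np.float64(3.0), np.float64(5.0), np.float64(7.0), np.float64(8.0)]
offset [[4, -19, -20], [8, -38, -41], [32, -38, -41], [55, -38, -41], [78, -38, -41]] twist [np.float64(2.0), np.float64(4.0), np.float64(4.0), np.float64(4.0), np.float64(4.0)]
offset [[17, 0, 0], [17, 0, 0], [17, 0, 0], [17, 0, 0], [17, 0, 0]] twist [np.float64(-0.0), np.float64(-0.0), np.float64(-0.0), np.float64(-0.0), np.float64(-0.0)]
```

{"method": "send_rows", "body": {
  "grip": [0,0,0,0,0],
  "offset": [
    [4,-12,-25],
    [9,-24,-50],
    [13,-37,-76],
    [17,-49,-101],
    [21,-61,-126]
  ],
  "twist": [2,3,5,7,9],
  "newtons": 25
}}

```text
clock: 3.42
position: [0.3354, -0.47, 0.2102]
ee_rot: [0.702, 0.084, -0.702, 0.084]
ft_force: [0.3, -0.4, -0.5]
grip_width: 1.001
```

{"method": "send_rows", "body": {
  "grip": [0,0,0,0,0],
  "offset": [
    [5,-16,-23],
    [9,-32,-46],
    [13,-48,-69],
    [17,-64,-92],
    [22,-80,-115]
  ],
  "twist": [1,3,5,7,8]
}}

```text
clock: 3.83
position: [0.4282, -0.3651, 0.1885]
ee_rot: [0.706, 0.035, -0.706, 0.035]
ft_force: [-0.3, -0.1, -0.1]
grip_width: 1.0
```

{"method": "send_rows", "body": {
  "grip": [0,0,0,0,0],
  "offset": [
    [4,-19,-20],
    [8,-38,-41],
    [32,-38,-41],
    [32,-38,-41],
    [32,-38,-41]
  ],
  "twist": [2,4,4,4,4]
}}

```text
clock: 4.25
position: [0.4632, -0.3241, 0.1556]
ee_rot: [-0.706, -0.011, 0.708, -0.011]
ft_force: [-0.1, 0.2, 0.4]
grip_width: 1.001
```

```bash
cat > snap.py <<'E'
# snap.py cam name x0 y0 x1 y1
from h import *
import sys
c,n=sys.argv[1:3]; x0,y0,x1,y1=map(int,sys.argv[3:7])
p,d=viewer.camera(c); a=p[y0:y1,x0:x1]; f=min(780/a.shape[1],590/a.shape[0]); cv2.imwrite(f"pics/{n}.png",cv2.resize(a,None,fx=f,fy=f,interpolation=cv2.INTER_CUBIC))
E
python3 snap.py scene a1 160 50 320 170; python3 plan.py 20 464,-324,93,-88
```

```text
t 4.3 tcp [ 463.5 -325.   156.7] jaw -88.3 down [-0.001 -0.    -1.   ] F [-0.7 -0.3  0.2] w 0.999
offset [[16, 0, 0], [32, -1, 0], [48, -1, 0], [64, -1, -1], [64, -1, -1]] twist [np.float64(-0.0), np.float64(-0.0), np.float64(-0.0), np.float64(-0.0), np.float64(-0.0)]
```

View pics/a1.png

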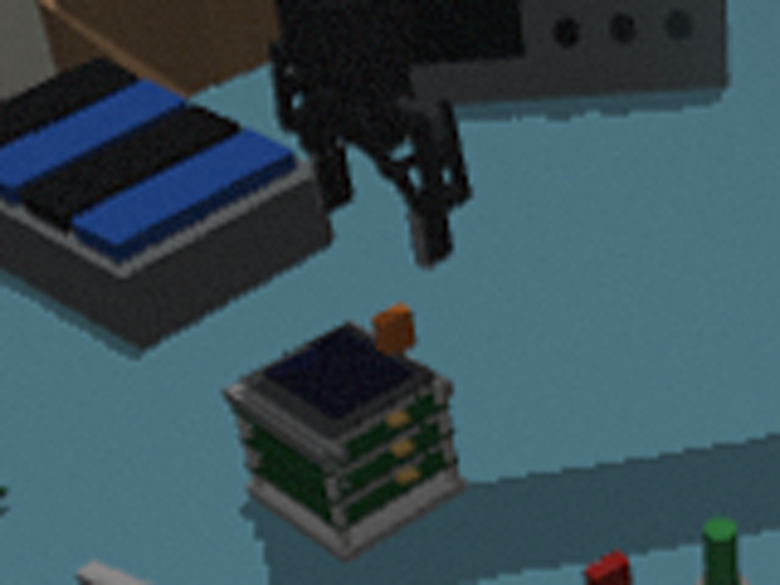

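The jaws, with tips at about (340,205) and (430,260), straddle the orange tab at (395,328). I'll lower, pinch the tab, then lift it along its arc.

{"method": "send_rows", "body": {
  "grip": [0,0,0,0,0],
  "offset": [
    [16,0,0],
    [32,0,0],
    [48,0,0],
    [63,0,0],
    [63,0,0]
  ],
  "twist": [0,0,0,0,0]
}}

```text
clock: 4.72
position: [0.4624, -0.3248, 0.0917]
ee_rot: [-0.706, -0.011, 0.708, -0.01]
ft_force: [-0.5, 0.3, 0.2]
grip_width: 1.003
```

{"method": "send_rows", "body": {
  "grip": [255,255,255,255,255],
  "offset": [
    [0,0,0],
    [0,0,0],
    [0,0,0],
    [0,0,0],
    [0,0,0]
  ],
  "twist": [0,0,0,0,0],
  "newtons": 20
}}

```text
clock: 5.13
position: [0.4646, -0.3244, 0.0941]
ee_rot: [0.707, 0.011, -0.707, 0.011]
ft_force: [0.4, 0.3, 0.7]
grip_width: 0.3
```

{"method": "send_rows", "body": {
  "grip": [255,255,255,255,255],
  "offset": [
    [0,0,0],
    [0,0,0],
    [0,0,0],
    [0,0,0],
    [0,0,0]
  ],
  "twist": [0,0,0,0,0]
}}

```text
clock: 5.55
position: [0.4646, -0.3277, 0.0944]
ee_rot: [0.708, 0.009, -0.706, 0.012]
ft_force: [2.9, -11.8, -2.8]
grip_width: 0.134
```

{"method": "send_rows", "body": {
  "grip": [255,255,255,255,255],
  "offset": [
    [-9,4,-2],
    [-18,4,-6],
    [-34,4,-15],
    [-48,4,-28],
    [-57,4,-39]
  ],
  "twist": [0,0,0,0,0]
}}

```text
clock: 5.97
position: [0.504, -0.3269, 0.1517]
ee_rot: [0.707, 0.011, -0.707, 0.011]
ft_force: [2.2, -2.6, -6.8]
grip_width: 0.134
```

{"method": "send_rows", "body": {
  "grip": [255,0,0,0,0],
  "offset": [
    [0,0,0],
    [0,0,0],
    [0,0,0],
    [0,0,0],
    [0,0,0]
  ],
  "twist": [0,0,0,0,0]
}}

```text
clock: 6.38
position: [0.5029, -0.327, 0.1501]
ee_rot: [-0.707, -0.011, 0.707, -0.011]
ft_force: [-0.3, -0.5, -0.1]
grip_width: 0.691
```

{"method": "send_rows", "body": {
  "grip": [0,0,0,0,0],
  "offset": [
    [0,0,0],
    [0,0,0],
    [0,0,0],
    [-20,0,10],
    [-40,0,30]
  ],
  "twist": [0,0,0,0,0]
}}

```text
clock: 6.8
position: [0.4738, -0.3263, 0.1893]
ee_rot: [-0.706, -0.013, 0.708, -0.011]
ft_force: [0.1, 0.0, 1.0]
grip_width: 0.998
```

```bash
python3 snap.py scene a2 160 50 320 170;python3 snap.py top a3 230 120 460 260
```

```text
(no output)
```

View pics/a2.png

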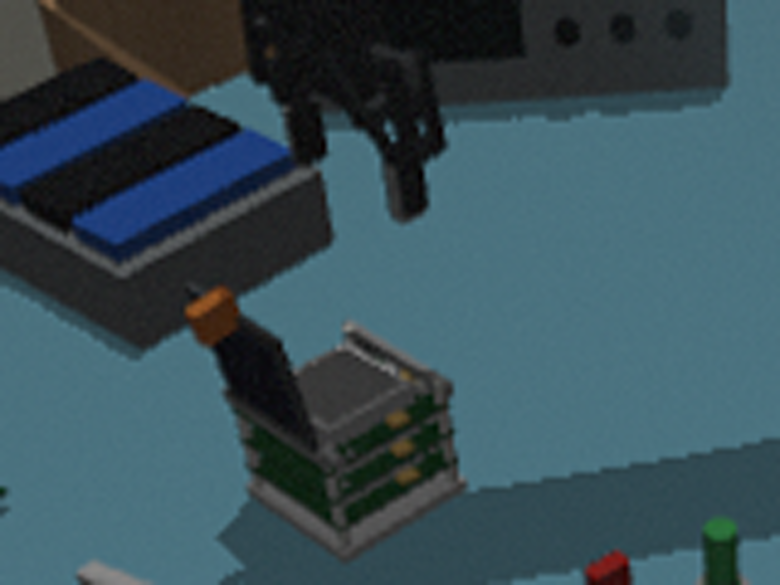

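View pics/a3.png

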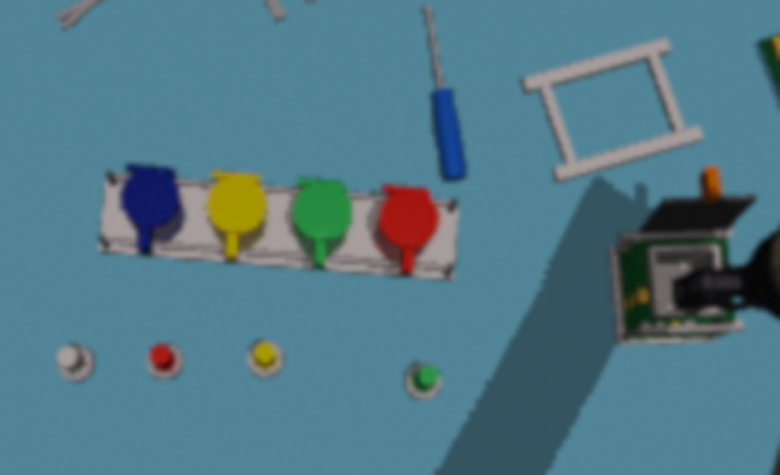

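```bash
cat > cart.py <<'E'
from pc import *
G={"flight":(.44,.265),"red":(.441,.175),"yellow":(.448,.08),"green":(.426,-.0786)}
C={c:cloud(c) for c in ("scene","top")}
for k,g in G.items():
    out=[]
    for c,(p,d,X) in C.items():
        m=(np.hypot(X[...,0]-g[0],X[...,1]-g[1])<0.05)&(d>0)
        m&=(X[...,2]>0.012)&(X[...,2]<0.08)
        q=X[m]; t=q[q[:,2]>0.0575]
        out.append((c,len(q),len(t),(t.mean(0)*1000).round(1).tolist() if len(t) else None, (q[:,:2].mean(0)*1000).round(1).tolist() if len(q) else None))
    print(k,out)
E
python3 cart.py
```

```text
flight [('scene', 218, 50, [445.8, 264.9, 62.0], [448.9, 266.8]), ('top', 83, 29, [443.4, 263.0, 62.5], [440.6, 259.9])]
red [('scene', 199, 44, [447.0, 177.9, 62.1], [450.3, 179.9]), ('top', 85, 29, [444.4, 176.5, 61.9], [442.7, 174.2])]
yellow [('scene', 176, 39, [449.0, 78.5, 61.8], [452.2, 81.6]), ('top', 83, 32, [446.9, 77.2, 62.1], [444.4, 77.2])]
green [('scene', 151, 31, [426.7, -77.2, 61.3], [429.9, -74.5]), ('top', 78, 29, [424.3, -77.9, 63.7], [422.5, -76.8])]
```

```bash
python3 plan.py 40 460,-30,190,-90 444,264,190,-90 444,264,110,-90 444,264,36,-90,25
```

```text
t 7.0 tcp [ 473.3 -328.   190.7] jaw -88.2 down [ 0.001 -0.001 -1.   ] F [-0.4  0.1  0.1] w 0.999
offset [[0, -37, 1], [0, -75, 1], [0, -112, 2], [0, -149, 2], [0, -186, 3]] twist [np.float64(0.0), np.float64(0.0), np.float64(1.0), np.float64(1.0), np.float64(1.0)]
offset [[1, -38, 1], [1, -75, 2], [1, -112, 3], [1, -149, 5], [1, -186, 6]] twist [np.float64(0.0), np.float64(1.0), np.float64(1.0), np.float64(1.0), np.float64(1.0)]
offset [[0, -37, 2], [0, -73, 4], [0, -110, 7], [0, -147, 9], [0, -184, 11]] twist [np.float64(-0.0), np.float64(-0.0), np.float64(-0.0), np.float64(-0.0), np.float64(-0.0)]
offset [[0, -36, 2], [40, -36, 2], [80, -36, 2], [104, -36, 2], [129, -36, 2]] twist [np.float64(-0.0), np.float64(-0.0), np.float64(-0.0), np.float64(-0.0), np.float64(-0.0)]
offset [[25, 0, 0], [25, 0, 0], [25, 0, 0], [25, 0, 0], [25, 0, 0]] twist [np.float64(-0.0), np.float64(-0.0), np.float64(-0.0), np.float64(-0.0), np.float64(-0.0)]
```

{"method": "send_rows", "body": {
  "grip": [0,0,0,0,0],
  "offset": [
    [0,-37,1],
    [0,-75,1],
    [0,-112,2],
    [0,-149,2],
    [0,-186,3]
  ],
  "twist": [0,0,1,1,1]
}}

```text
clock: 7.42
position: [0.4642, -0.1397, 0.1892]
ee_rot: [-0.707, -0.005, 0.708, -0.005]
ft_force: [1.1, 0.1, 0.0]
grip_width: 1.003
```

{"method": "send_rows", "body": {
  "grip": [0,0,0,0,0],
  "offset": [
    [0,-38,1],
    [0,-75,2],
    [0,-112,3],
    [0,-149,5],
    [0,-186,6]
  ],
  "twist": [0,1,1,1,1]
}}

```text
clock: 7.83
position: [0.4552, 0.0461, 0.1895]
ee_rot: [-0.707, 0.001, 0.707, 0.001]
ft_force: [1.5, -0.1, 0.1]
grip_width: 0.996
```

{"method": "send_rows", "body": {
  "grip": [0,0,0,0,0],
  "offset": [
    [0,-37,2],
    [0,-73,4],
    [0,-110,7],
    [0,-147,9],
    [0,-184,11]
  ],
  "twist": [0,0,0,0,0]
}}

```text
clock: 8.25
position: [0.4448, 0.2301, 0.1896]
ee_rot: [-0.707, 0.001, 0.707, 0.001]
ft_force: [2.1, 0.5, 0.1]
grip_width: 0.993
```

{"method": "send_rows", "body": {
  "grip": [0,0,0,0,0],
  "offset": [
    [0,-36,2],
    [40,-36,2],
    [70,-36,2],
    [70,-36,2],
    [70,-36,2]
  ],
  "twist": [0,0,0,0,0]
}}

```text
clock: 8.67
position: [0.4425, 0.2638, 0.1191]
ee_rot: [-0.706, 0.001, 0.709, 0.001]
ft_force: [0.2, 0.6, 1.8]
grip_width: 1.001
```

```bash
python3 cart.py; python3 plan.py 20 445,264,36,-90; python3 snap.py scene a4 330 120 490 290
```

```text
flight [('scene', 216, 52, [445.7, 265.0, 61.7], [448.8, 266.7]), ('top', 0, 0, None, None)]
red [('scene', 200, 46, [447.4, 177.9, 61.7], [450.4, 179.9]), ('top', 74, 29, [444.3, 176.4, 62.6], [443.4, 173.1])]
yellow [('scene', 171, 41, [448.9, 78.7, 61.5], [452.2, 81.6]), ('top', 79, 31, [447.1, 77.0, 61.8], [444.3, 77.5])]
green [('scene', 154, 33, [427.2, -77.0, 61.5], [429.8, -73.9]), ('top', 85, 29, [424.4, -78.1, 62.7], [422.9, -76.4])]
t 8.77 tcp [444.4 264.4 121.7] jaw -90.2 down [ 0.001  0.001 -1.   ] F [-0.  -0.6  1. ] w 1.001
offset [[17, 0, 0], [34, 0, 0], [51, 0, 0], [69, 0, 0], [86, 0, -1]] twist [np.float64(-0.0), np.float64(-0.0), np.float64(-0.0), np.float64(-0.0), np.float64(-0.0)]
```

View pics/a4.png

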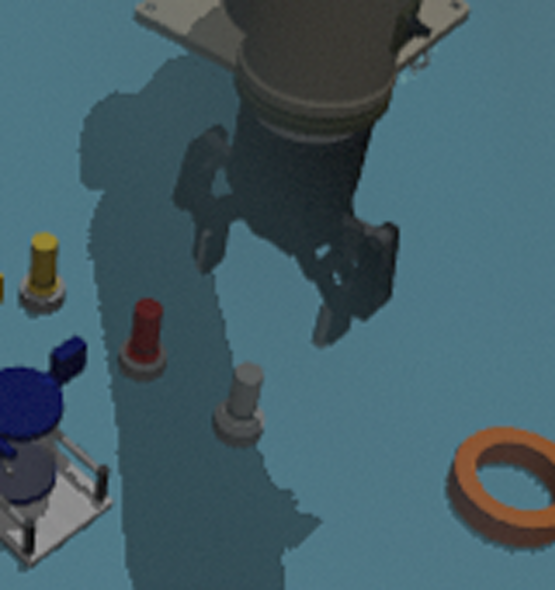

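The open jaws straddle the white cartridge at (245,400), with red at (145,335) clear of them. I'll lower and grasp.

{"method": "send_rows", "body": {
  "grip": [0,0,0,0,0],
  "offset": [
    [17,0,0],
    [34,0,0],
    [51,0,0],
    [69,0,0],
    [86,0,0]
  ],
  "twist": [0,0,0,0,0]
}}

```text
clock: 9.23
position: [0.4452, 0.2641, 0.0353]
ee_rot: [0.708, -0.001, -0.706, -0.002]
ft_force: [0.6, 0.5, -0.2]
grip_width: 0.998
```

{"method": "send_rows", "body": {
  "grip": [255,255,255,255,255],
  "offset": [
    [0,0,0],
    [0,0,0],
    [0,0,0],
    [0,0,0],
    [0,0,0]
  ],
  "twist": [0,0,0,0,0],
  "newtons": 25
}}

```text
clock: 9.65
position: [0.4446, 0.2643, 0.0356]
ee_rot: [0.708, -0.001, -0.706, -0.002]
ft_force: [0.5, 0.2, 0.0]
grip_width: 0.295
```

{"method": "send_rows", "body": {
  "grip": [255,255,255,255,255],
  "offset": [
    [0,0,0],
    [0,0,0],
    [0,0,0],
    [0,0,0],
    [-10,0,0]
  ],
  "twist": [0,0,0,0,0]
}}

```text
clock: 10.07
position: [0.4431, 0.2633, 0.0436]
ee_rot: [-0.706, 0.002, 0.708, 0.001]
ft_force: [0.1, 0.2, -0.6]
grip_width: 0.227
```

```bash
python3 plan.py 40 445,264,200,-90 455,-30,200,-90  506,-324,200,-88
```

```text
t 10.07 tcp [443.1 263.3  43.6] jaw -90.2 down [-0.002 -0.001 -1.   ] F [ 0.1  0.2 -0.6] w 0.227
offset [[-39, 0, 0], [-78, 0, -1], [-117, 0, -1], [-156, -1, -2], [-156, 36, -3]] twist [np.float64(-0.0), np.float64(-0.0), np.float64(-0.0), np.float64(-0.0), np.float64(-0.0)]
offset [[0, 37, -2], [0, 74, -3], [0, 110, -4], [0, 147, -6], [0, 184, -7]] twist [np.float64(-0.0), np.float64(-0.0), np.float64(-0.0), np.float64(-0.0), np.float64(-0.0)]
offset [[0, 37, -2], [0, 73, -3], [0, 110, -10], [0, 147, -16], [0, 183, -23]] twist [np.float64(-0.0), np.float64(-0.0), np.float64(-0.0), np.float64(-1.0), np.float64(-1.0)]
offset [[0, 37, -5], [0, 74, -11], [0, 111, -17], [0, 148, -23], [0, 185, -29]] twist [np.float64(-0.0), np.float64(-0.0), np.float64(-1.0), np.float64(-1.0), np.float64(-1.0)]
```

{"method": "send_rows", "body": {
  "grip": [255,255,255,255,255],
  "offset": [
    [-39,0,0],
    [-78,0,-1],
    [-117,0,-1],
    [-156,-1,-2],
    [-156,36,-3]
  ],
  "twist": [0,0,0,0,0]
}}

```text
clock: 10.48
position: [0.4477, 0.2362, 0.2088]
ee_rot: [0.711, 0.005, -0.704, -0.001]
ft_force: [0.6, 1.0, -1.5]
grip_width: 0.225
```

{"method": "send_rows", "body": {
  "grip": [255,255,255,255,255],
  "offset": [
    [0,37,-2],
    [0,74,-3],
    [0,110,-4],
    [0,147,-6],
    [0,184,-7]
  ],
  "twist": [0,0,0,0,0]
}}

```text
clock: 10.9
position: [0.4525, 0.0424, 0.201]
ee_rot: [0.707, -0.001, -0.707, -0.001]
ft_force: [0.9, -0.2, -0.8]
grip_width: 0.223
```

{"method": "send_rows", "body": {
  "grip": [255,255,255,255,255],
  "offset": [
    [0,37,-2],
    [0,73,-3],
    [0,110,-10],
    [0,147,-16],
    [0,183,-23]
  ],
  "twist": [0,0,0,0,-1]
}}

```text
clock: 11.32
position: [0.475, -0.1409, 0.2011]
ee_rot: [0.707, 0.005, -0.707, 0.005]
ft_force: [1.1, 0.5, -0.5]
grip_width: 0.222
```

{"method": "send_rows", "body": {
  "grip": [255,255,255,255,255],
  "offset": [
    [0,37,-6],
    [0,74,-12],
    [0,111,-18],
    [0,148,-25],
    [0,185,-32]
  ],
  "twist": [0,0,-1,-1,-1]
}}

```text
clock: 11.73
position: [0.5098, -0.3252, 0.2009]
ee_rot: [0.707, 0.011, -0.707, 0.011]
ft_force: [1.1, 0.6, -1.0]
grip_width: 0.223
```

```bash
python3 snap.py scene a5 160 50 320 170; python3 - <<'E'
from pc import *
for cam in ("scene","top"):
    p,d,X=cloud(cam)
    # bay rim points of satellite at z~0.084, floor
    m=(abs(X[...,0]-0.51)<0.07)&(abs(X[...,1]+0.325)<0.07)&(abs(X[...,2]-0.084)<0.004)
    q=X[m][:,:2]*1000
    print(cam,len(q),np.percentile(q,[1,99],axis=0).round(1).tolist())
    im=np.zeros((140,140),np.uint8)
    for x,y in q: im[int(x-440)%140,int(y+395)%140]=255
    cv2.imwrite(f"pics/bay_{cam}.png",cv2.resize(im,(560,560),interpolation=cv2.INTER_NEAREST))
E
python3 plan.py 40 510,-326,200,-88
```

```text
scene 214 [[465.1, -371.4], [566.3, -263.6]]
top 182 [[462.3, -370.2], [560.2, -264.9]]
t 11.88 tcp [ 509.  -326.5  199.9] jaw -88.5 down [-0.001  0.001 -1.   ] F [ 0.5  0.6 -1.7] w 0.222
offset [[0, 0, -1], [0, 0, -1], [0, 0, -1], [0, 0, -1], [0, 0, -1]] twist [np.float64(-0.0), np.float64(-0.0), np.float64(-0.0), np.float64(-0.0), np.float64(-0.0)]
```

View pics/a5.png

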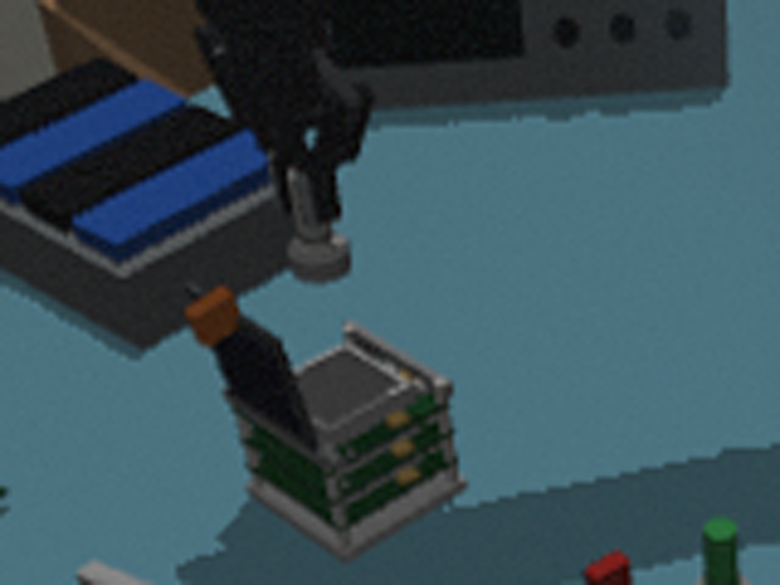

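View pics/bay_scene.png

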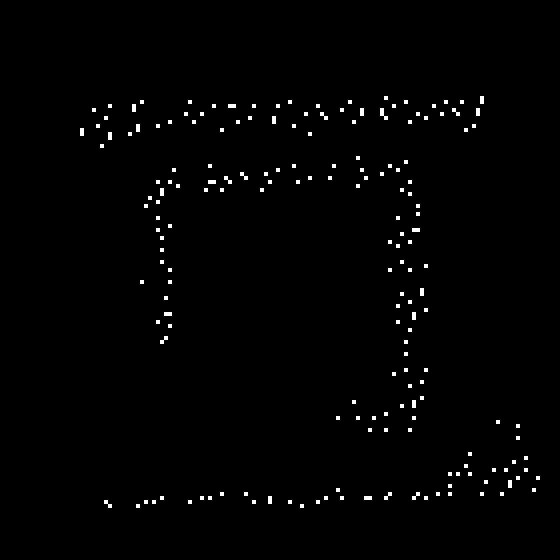

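{"method": "send_rows", "body": {
  "grip": [255,255,255,255,255],
  "offset": [
    [30,0,-3],
    [60,-1,-3],
    [85,-1,-3],
    [105,-1,-3],
    [105,-1,-3]
  ],
  "twist": [0,0,0,0,0]
}}

```text
clock: 12.3
position: [0.5107, -0.3199, 0.0915]
ee_rot: [-0.705, -0.013, 0.709, -0.01]
ft_force: [-0.4, 0.2, -1.2]
grip_width: 0.22
```

{"method": "send_rows", "body": {
  "grip": [255,255,255,255,255],
  "offset": [
    [12,0,0],
    [24,0,0],
    [24,0,0],
    [24,0,0],
    [24,0,0]
  ],
  "twist": [0,0,0,0,0]
}}

```text
clock: 12.72
position: [0.5133, -0.3228, 0.0722]
ee_rot: [0.707, 0.011, -0.707, 0.011]
ft_force: [-0.6, -0.2, 0.2]
grip_width: 0.221
```

```bash
python3 snap.py scene a6 160 50 320 170; python3 plan.py 40 512,-325,70,-88
```

```text
t 12.77 tcp [ 513.4 -322.9   72.3] jaw -88.2 down [ 0.001 -0.001 -1.   ] F [-0.1 -0.2 -1.3] w 0.222
offset [[2, 2, 1], [2, 2, 1], [2, 2, 1], [2, 2, 1], [2, 2, 1]] twist [np.float64(-0.0), np.float64(-0.0), np.float64(-0.0), np.float64(-0.0), np.float64(-0.0)]
```

View pics/a6.png

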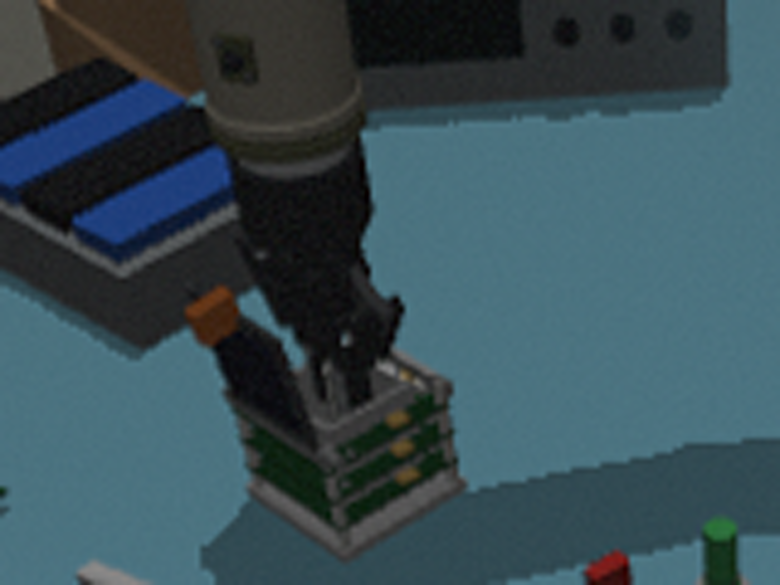

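{"method": "send_rows", "body": {
  "grip": [255,255,210,180,180],
  "offset": [
    [2,2,0],
    [2,2,0],
    [2,2,0],
    [2,2,0],
    [2,2,0]
  ],
  "twist": [0,0,0,0,0]
}}

```text
clock: 13.18
position: [0.5131, -0.3247, 0.0696]
ee_rot: [0.707, 0.011, -0.707, 0.011]
ft_force: [-0.4, -0.3, 0.6]
grip_width: 0.293
```

{"method": "send_rows", "body": {
  "grip": [180,180,180,180,180],
  "offset": [
    [0,0,0],
    [0,0,0],
    [-10,0,0],
    [-25,0,0],
    [-40,0,0]
  ],
  "twist": [0,0,0,0,0]
}}

```text
clock: 13.6
position: [0.5127, -0.3245, 0.1102]
ee_rot: [-0.707, -0.011, 0.707, -0.011]
ft_force: [0.6, -0.3, 0.6]
grip_width: 0.294
```

{"method": "send_rows", "body": {
  "grip": [180,255,255,255,255],
  "offset": [
    [-35,0,10],
    [-70,0,20],
    [-110,0,40],
    [-140,0,70],
    [-140,0,100]
  ],
  "twist": [0,0,0,0,0]
}}

```text
clock: 14.02
position: [0.4148, -0.3283, 0.2563]
ee_rot: [0.71, 0.01, -0.704, 0.014]
ft_force: [0.1, -1.1, 1.3]
grip_width: -0.002
```

```bash
python3 snap.py scene a7 160 50 320 170; python3 plan.py 40 512,-325,70,-88
```

```text
t 14.07 tcp [ 408.  -330.1  254.4] jaw -88.4 down [ 0.003 -0.005 -1.   ] F [-0.3 -5.   1.4] w -0.003
offset [[31, 0, -17], [61, -1, -35], [92, -1, -52], [123, -2, -69], [154, -2, -87]] twist [np.float64(-0.0), np.float64(-0.0), np.float64(-0.0), np.float64(-0.0), np.float64(-0.0)]
offset [[30, 0, -17], [30, 0, -17], [30, 0, -17], [30, 0, -17], [30, 0, -17]] twist [np.float64(-0.0), np.float64(-0.0), np.float64(-0.0), np.float64(-0.0), np.float64(-0.0)]
```

View pics/a7.png

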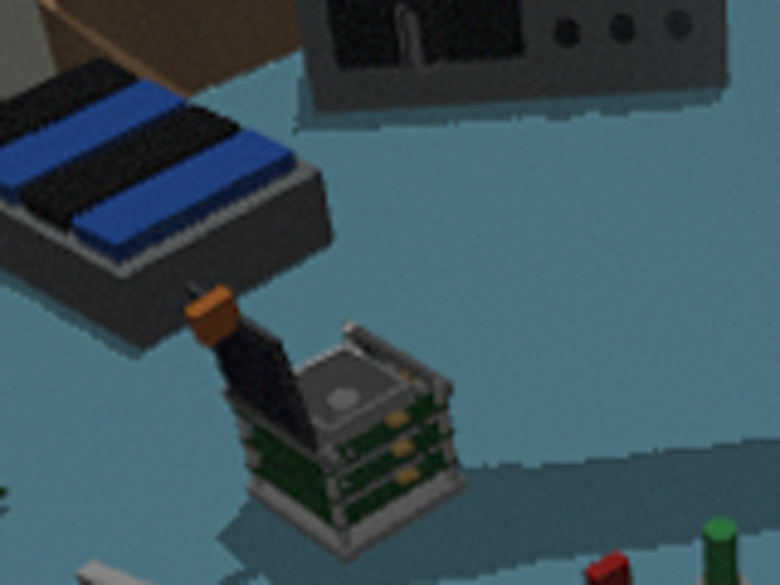

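```bash
cat > tabs.py <<'E'
from pc import *
for cam in ("scene","top"):
    p,d,X=cloud(cam)
    for c,y in (("orange",-.325),("red",-.0575),("green",.0242),("yellow",.106),("blue",.1877)):
        m=mask(p,c,100)&(X[...,2]>0.1)&(abs(X[...,1]-y)<.045)&(X[...,0]>.4)&(X[...,0]<.7)&(d>0)
        q=X[m]
        if len(q): print(cam,c,len(q),(q.mean(0)*1000).round(),(q.min(0)*1000).round(),(q.max(0)*1000).round())
E
python3 tabs.py; python3 plan.py 40 510,-326,254,-88 622,-323,254,-88 622,-323,155,-88,30
```

```text
scene orange 90 [ 586. -319.  173.] [ 573. -357.  157.] [ 600. -313.  183.]
scene red 53 [531. -53. 109.] [519. -60. 101.] [542. -48. 115.]
scene green 60 [538.  29. 109.] [525.  21. 100.] [548.  33. 116.]
scene yellow 65 [544. 111. 110.] [531. 103. 100.] [555. 115. 115.]
scene blue 41 [549. 190. 113.] [537. 184. 111.] [560. 196. 117.]
top orange 47 [ 582. -321.  179.] [ 570. -329.  164.] [ 598. -316.  185.]
top red 31 [527. -55. 112.] [515. -60. 101.] [540. -50. 120.]
top green 29 [534.  26. 112.] [523.  19. 102.] [547.  32. 116.]
top yellow 32 [543. 107. 112.] [528.  98. 101.] [591. 113. 118.]
top blue 29 [549. 187. 112.] [536. 177. 101.] [568. 192. 119.]
t 14.17 tcp [ 411.4 -328.8  251.5] jaw -88.4 down [ 0.002 -0.003 -1.   ] F [ 0.3  0.3 -0.7] w -0.001
offset [[-1, 0, -33], [-2, 0, -66], [-3, 0, -99], [-3, 0, -136], [-3, 0, -173]] twist [np.float64(-0.0), np.float64(-0.0), np.float64(-0.0), np.float64(-0.0), np.float64(-0.0)]
offset [[0, 0, -38], [25, 0, -38], [50, 0, -38], [75, 0, -38], [99, 0, -38]] twist [np.float64(-0.0), np.float64(-0.0), np.float64(-0.0), np.float64(-0.0), np.float64(-0.0)]
```

{"method": "send_rows", "body": {
  "grip": [255,255,255,255,255],
  "offset": [
    [0,-1,-33],
    [-2,-2,-66],
    [-3,-3,-99],
    [-3,-3,-136],
    [-3,-3,-173]
  ],
  "twist": [0,0,0,0,0]
}}

```text
clock: 14.58
position: [0.5879, -0.3185, 0.2523]
ee_rot: [0.707, 0.011, -0.707, 0.011]
ft_force: [0.3, 0.6, 0.6]
grip_width: -0.006
```

{"method": "send_rows", "body": {
  "grip": [255,255,255,255,255],
  "offset": [
    [0,0,-38],
    [25,0,-38],
    [50,0,-38],
    [75,0,-38],
    [99,0,-38]
  ],
  "twist": [0,0,0,0,0]
}}

```text
clock: 15.0
position: [0.6244, -0.317, 0.1513]
ee_rot: [-0.707, -0.012, 0.707, -0.011]
ft_force: [0.2, 0.3, -0.5]
grip_width: -0.002
```

```bash
python3 snap.py scene a8 160 50 320 170; python3 plan.py 25 610,-323,157,-88 572,-323,169,-88 543,-323,171,-88 517,-324,164,-88 502,-325,152,-88 489,-325,138,-88 482,-325,138,-88
```

```text
t 15.05 tcp [ 622.2 -316.3  145.7] jaw -88.1 down [-0.007  0.004 -1.   ] F [-1.1  0.8 -4.2] w 0.004
offset [[-11, 6, 12], [-17, 6, 31], [-23, 5, 50], [-24, 5, 65], [-25, 4, 79]] twist [np.float64(-0.0), np.float64(-0.0), np.float64(-0.0), np.float64(-0.0), np.float64(-0.0)]
offset [[3, 0, 13], [7, 0, 26], [19, 1, 41], [33, 0, 54], [33, 0, 61]] twist [np.float64(-0.0), np.float64(-0.0), np.float64(-0.0), np.float64(-0.0), np.float64(-0.0)]
```

View pics/a8.png

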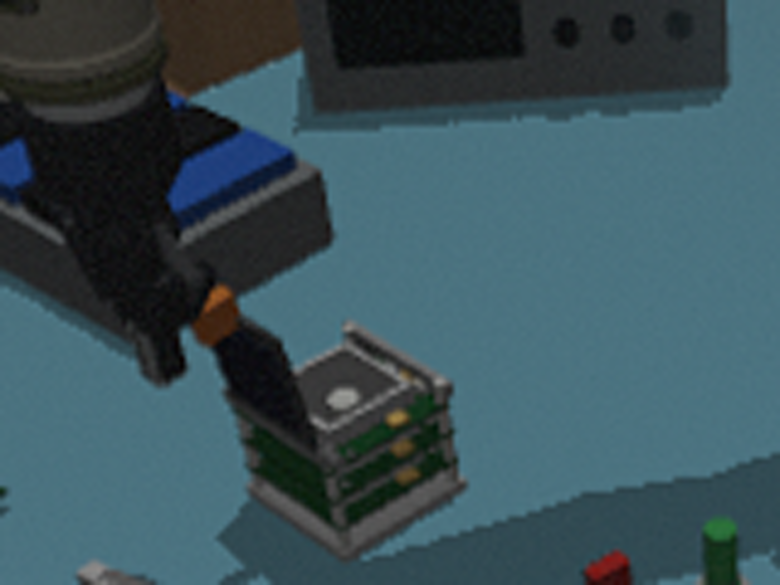

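{"method": "send_rows", "body": {
  "grip": [255,255,255,255,255],
  "offset": [
    [-3,5,0],
    [-6,5,0],
    [-6,5,0],
    [-6,5,0],
    [-6,5,0]
  ],
  "twist": [0,0,0,0,0]
}}

```text
clock: 15.47
position: [0.6246, -0.3233, 0.1611]
ee_rot: [0.708, 0.011, -0.706, 0.011]
ft_force: [-0.7, 0.1, -0.0]
grip_width: 0.0
```

```bash
python3 plan.py 22 610,-323,157,-88 572,-323,169,-88 543,-323,171,-88 517,-324,164,-88 502,-325,152,-88 489,-325,138,-88 482,-325,138,-88
```

```text
t 15.47 tcp [ 624.6 -323.3  161.1] jaw -88.2 down [ 0.002 -0.001 -1.   ] F [-0.7  0.1 -0. ] w 0.0
offset [[4, -1, 15], [-2, -1, 34], [-8, -2, 53], [-9, -2, 67], [-10, -3, 82]] twist [np.float64(-0.0), np.float64(-0.0), np.float64(-0.0), np.float64(-0.0), np.float64(-0.0)]
offset [[4, 0, 13], [7, 0, 26], [19, 1, 41], [33, 0, 54], [33, 0, 61]] twist [np.float64(-0.0), np.float64(-0.0), np.float64(-0.0), np.float64(-0.0), np.float64(-0.0)]
```

{"method": "send_rows", "body": {
  "grip": [255,255,255,255,255],
  "offset": [
    [4,-1,15],
    [-2,-1,34],
    [-8,-1,53],
    [-9,-1,67],
    [-10,-1,82]
  ],
  "twist": [0,0,0,0,0]
}}

```text
clock: 15.88
position: [0.5421, -0.3247, 0.1708]
ee_rot: [0.708, 0.011, -0.706, 0.012]
ft_force: [2.3, -0.4, -0.0]
grip_width: -0.002
```

{"method": "send_rows", "body": {
  "grip": [255,255,255,255,255],
  "offset": [
    [4,0,13],
    [7,0,26],
    [19,0,41],
    [33,0,54],
    [33,0,61]
  ],
  "twist": [0,0,0,0,0]
}}

```text
clock: 16.3
position: [0.4787, -0.3265, 0.1348]
ee_rot: [-0.706, -0.011, 0.708, -0.01]
ft_force: [-0.9, -0.1, -0.8]
grip_width: 0.0
```

```bash
python3 snap.py scene a9 160 50 320 170; python3 tabs.py|grep orange; python3 plan.py 22 470,-326,140,-88 467,-327,111,-88,10
```

```text
scene orange 41 [ 468. -323.  108.] [ 455. -329.  100.] [ 480. -318.  115.]
top orange 41 [ 465. -324.  115.] [ 455. -333.  101.] [ 477. -299.  190.]
t 16.45 tcp [ 481.4 -326.9  137.5] jaw -88.2 down [ 0.001 -0.001 -1.   ] F [0.  0.4 0.1] w 0.005
offset [[-2, -1, 11], [7, -1, 12], [17, -1, 13], [27, 0, 14], [27, 0, 14]] twist [np.float64(-0.0), np.float64(-0.0), np.float64(-0.0), np.float64(-0.0), np.float64(-0.0)]
```

View pics/a9.png

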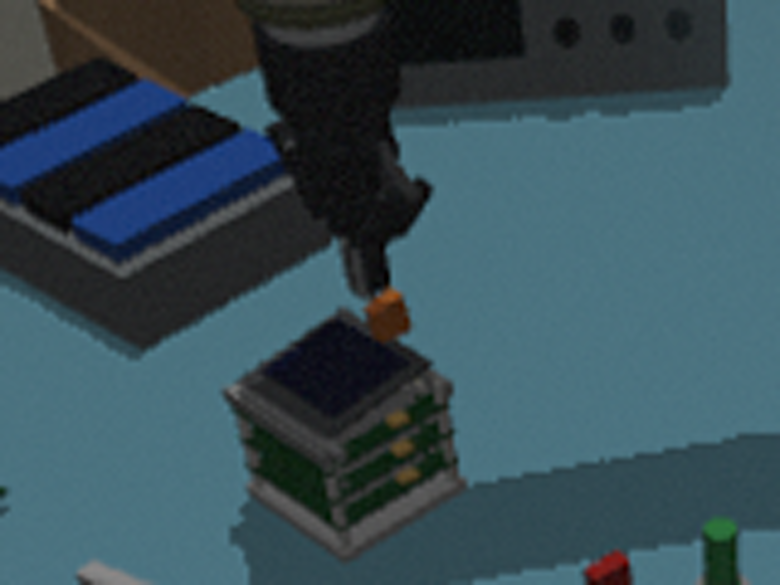

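{"method": "send_rows", "body": {
  "grip": [255,255,255,255,255],
  "offset": [
    [-2,0,12],
    [7,0,14],
    [17,0,14],
    [24,0,14],
    [27,0,14]
  ],
  "twist": [0,0,0,0,0]
}}

```text
clock: 16.87
position: [0.4668, -0.3276, 0.112]
ee_rot: [-0.707, -0.01, 0.707, -0.011]
ft_force: [-23.8, 10.5, 56.7]
grip_width: 0.002
```

{"method": "send_rows", "body": {
  "grip": [255,255,255,255,255],
  "offset": [
    [0,0,0],
    [0,0,0],
    [-25,0,0],
    [-50,0,0],
    [-80,0,0]
  ],
  "twist": [0,0,0,0,0]
}}

```text
clock: 17.28
position: [0.4665, -0.3263, 0.1884]
ee_rot: [-0.706, -0.012, 0.708, -0.011]
ft_force: [0.7, -0.7, -0.1]
grip_width: 0.0
```

```bash
python3 snap.py scene a10 160 50 320 170; python3 tabs.py; python3 cart.py; python3 plan.py 40 490,-140,190,-92 524,-54,150,-95 524,-54,110,-95
```

```text
scene orange 44 [ 470. -323.  119.] [ 455. -331.  100.] [ 511. -317.  385.]
scene red 55 [530. -52. 109.] [519. -61. 100.] [542. -46. 115.]
scene green 62 [537.  29. 109.] [524.  20. 100.] [549.  34. 114.]
scene yellow 63 [544. 110. 110.] [530. 103. 100.] [554. 116. 116.]
scene blue 38 [549. 190. 113.] [538. 185. 110.] [560. 196. 115.]
top orange 38 [ 465. -325.  112.] [ 455. -333.  103.] [ 477. -320.  119.]
top red 31 [527. -55. 112.] [516. -59. 103.] [541. -50. 116.]
top green 30 [534.  26. 113.] [522.  19. 104.] [547.  32. 118.]
top yellow 32 [543. 108. 112.] [529. 101. 101.] [595. 124. 118.]
top blue 29 [548. 187. 112.] [536. 183. 102.] [560. 192. 119.]
flight [('scene', 0, 0, None, None), ('top', 0, 0, None, None)]
red [('scene', 199, 43, [446.5, 177.2, 61.4], [450.2, 179.9]), ('top', 87, 28, [444.2, 176.4, 62.4], [442.7, 174.6])]
yellow [('scene', 175, 42, [448.9, 78.3, 61.4], [452.0, 81.6]), ('top', 75, 32, [446.9, 77.2, 62.1], [444.7, 76.7])]
green [('scene', 154, 32, [426.6, -77.6, 61.1], [429.6, -74.6]), ('top', 85, 29, [424.5, -78.1, 62.3], [422.7, -76.4])]
t 17.53 tcp [ 466.8 -326.7  188.1] jaw -88.2 down [-0.001  0.001 -1.   ] F [ 0.   0.3 -1.3] w -0.0
offset [[0, -37, -6], [-1, -74, -12], [-1, -112, -17], [-2, -149, -23], [-2, -186, -29]] twist [np.float64(1.0), np.float64(2.0), np.float64(2.0), np.float64(3.0), np.float64(4.0)]
offset [[13, -29, -10], [27, -58, -21], [40, -87, -31], [80, -87, -31], [80, -87, -31]] twist [np.float64(1.0), np.float64(2.0), np.float64(3.0), np.float64(3.0), np.float64(3.0)]
```

View pics/a10.png

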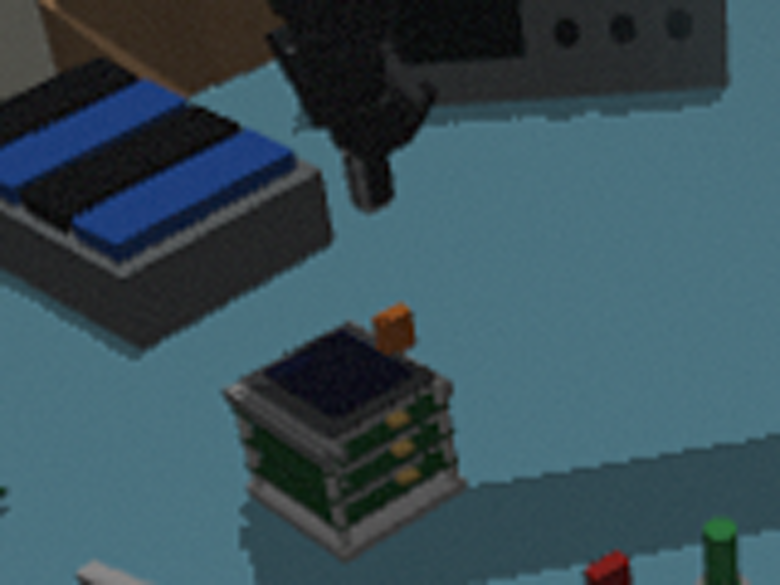

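{"method": "send_rows", "body": {
  "grip": [0,0,0,0,0],
  "offset": [
    [0,-37,-6],
    [0,-74,-12],
    [0,-112,-17],
    [0,-149,-23],
    [0,-186,-29]
  ],
  "twist": [1,2,2,3,4]
}}

```text
clock: 17.95
position: [0.4893, -0.1383, 0.1876]
ee_rot: [-0.706, 0.014, 0.708, 0.014]
ft_force: [1.4, 0.0, 0.1]
grip_width: 0.707
```

{"method": "send_rows", "body": {
  "grip": [0,0,0,0,0],
  "offset": [
    [13,-29,-10],
    [27,-57,-21],
    [40,-85,-31],
    [60,-85,-31],
    [60,-85,-31]
  ],
  "twist": [1,2,3,3,3]
}}

```text
clock: 18.37
position: [0.5219, -0.0543, 0.1245]
ee_rot: [-0.704, 0.03, 0.709, 0.031]
ft_force: [-1.7, -1.8, -1.0]
grip_width: 1.001
```

```bash
python3 snap.py scene a11 220 100 380 220; python3 plan.py 20 526,-56,92,-95
```

```text
t 18.42 tcp [522.3 -56.  126.4] jaw -95.1 down [-0.006  0.001 -1.   ] F [ 0.  -0.5 -0.2] w 1.005
offset [[17, 0, -2], [34, 0, -4], [34, 0, -4], [34, 0, -4], [34, 0, -4]] twist [np.float64(-0.0), np.float64(-0.0), np.float64(-0.0), np.float64(-0.0), np.float64(-0.0)]
```

View pics/a11.png

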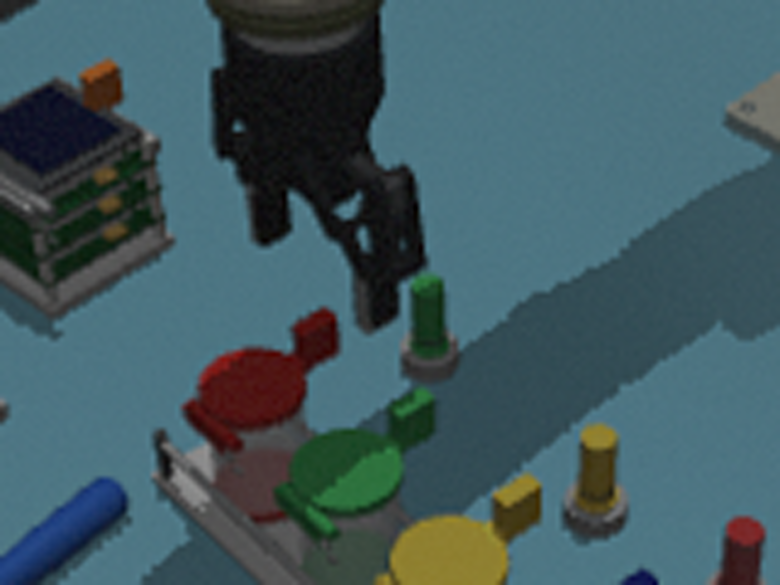

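The jaws at (265,225) and (375,310) straddle the red tab at (317,335). I'll lower, pinch and lift.

{"method": "send_rows", "body": {
  "grip": [0,0,0,0,0],
  "offset": [
    [17,0,-1],
    [34,0,-1],
    [34,0,-1],
    [34,0,-1],
    [34,0,-1]
  ],
  "twist": [0,0,0,0,0]
}}

```text
clock: 18.83
position: [0.5257, -0.0574, 0.0964]
ee_rot: [0.707, -0.033, -0.706, -0.032]
ft_force: [0.4, -0.0, -0.6]
grip_width: 1.002
```

{"method": "send_rows", "body": {
  "grip": [255,255,255,255,255],
  "offset": [
    [0,0,0],
    [0,0,0],
    [0,0,0],
    [0,0,0],
    [0,0,0]
  ],
  "twist": [0,0,0,0,0],
  "newtons": 20
}}

```text
clock: 19.25
position: [0.5255, -0.0566, 0.0956]
ee_rot: [0.707, -0.032, -0.706, -0.032]
ft_force: [0.5, -0.9, 0.3]
grip_width: 0.3
```

{"method": "send_rows", "body": {
  "grip": [255,255,255,255,255],
  "offset": [
    [0,0,0],
    [0,0,0],
    [0,0,0],
    [0,0,0],
    [0,0,0]
  ],
  "twist": [0,0,0,0,0]
}}

```text
clock: 19.67
position: [0.5254, -0.0567, 0.0955]
ee_rot: [0.706, -0.032, -0.706, -0.032]
ft_force: [-1.6, -0.4, 3.4]
grip_width: 0.132
```

{"method": "send_rows", "body": {
  "grip": [255,255,255,255,255],
  "offset": [
    [-7,0,-2],
    [-14,0,-5],
    [-28,0,-13],
    [-39,0,-24],
    [-48,0,-36]
  ],
  "twist": [0,0,0,0,0]
}}

```text
clock: 20.08
position: [0.5612, -0.06, 0.1442]
ee_rot: [-0.706, 0.032, 0.707, 0.032]
ft_force: [1.3, -1.3, -7.5]
grip_width: 0.132
```

{"method": "send_rows", "body": {
  "grip": [255,0,0,0,0],
  "offset": [
    [0,0,0],
    [0,0,0],
    [0,0,0],
    [0,0,0],
    [0,0,0]
  ],
  "twist": [0,0,0,0,0]
}}

```text
clock: 20.5
position: [0.5607, -0.0597, 0.143]
ee_rot: [-0.706, 0.032, 0.707, 0.032]
ft_force: [0.0, -0.4, 0.5]
grip_width: 0.695
```

{"method": "send_rows", "body": {
  "grip": [0,0,0,0,0],
  "offset": [
    [0,0,0],
    [0,0,0],
    [-10,0,10],
    [-30,0,40],
    [-40,0,70]
  ],
  "twist": [0,0,0,0,0]
}}

```text
clock: 20.92
position: [0.4913, -0.0531, 0.1842]
ee_rot: [0.707, -0.032, -0.706, -0.032]
ft_force: [0.6, 0.6, 1.5]
grip_width: 0.999
```

```bash
python3 snap.py scene a12 220 100 380 220; python3 cart.py; python3 plan.py 38 460,60,185,-92 445,177,185,-90 445,177,110,-90
```

```text
flight [('scene', 0, 0, None, None), ('top', 0, 0, None, None)]
red [('scene', 199, 45, [446.8, 177.6, 61.5], [450.2, 180.0]), ('top', 85, 27, [444.3, 176.3, 63.0], [442.8, 174.4])]
yellow [('scene', 176, 40, [449.2, 78.1, 61.6], [452.3, 81.7]), ('top', 80, 32, [446.9, 77.2, 62.3], [444.5, 77.4])]
green [('scene', 157, 32, [426.7, -77.1, 61.6], [430.1, -74.2]), ('top', 10, 0, None, [422.0, -64.5])]
t 21.07 tcp [490.8 -53.7 184.5] jaw -95.2 down [ 0.002 -0.002 -1.   ] F [0.6 0.  0.2] w 1.0
offset [[0, -28, 10], [0, -55, 21], [0, -83, 31], [-1, -110, 41], [-1, -139, 47]] twist [np.float64(-1.0), np.float64(-2.0), np.float64(-2.0), np.float64(-3.0), np.float64(-4.0)]
offset [[0, -29, 5], [0, -59, 9], [0, -88, 14], [38, -88, 14], [75, -88, 14]] twist [np.float64(-0.0), np.float64(-1.0), np.float64(-1.0), np.float64(-1.0), np.float64(-1.0)]
```

View pics/a12.png

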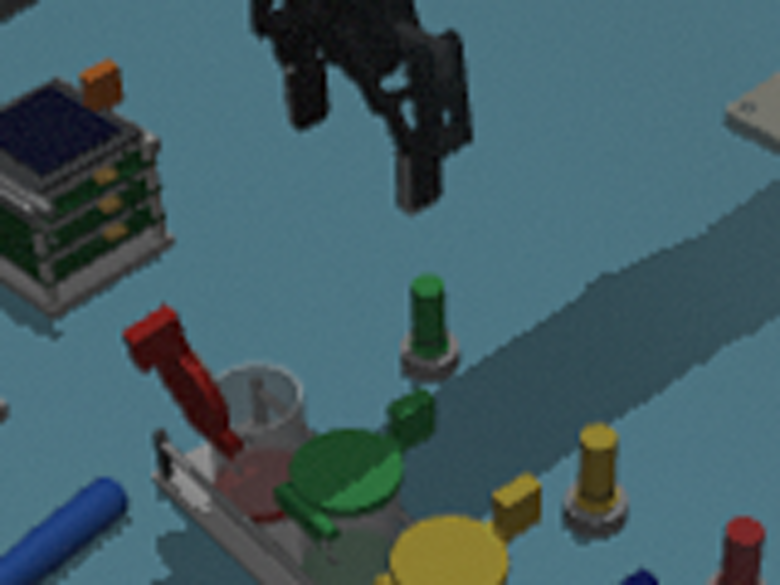

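Red's cap stands open at (180,370). Next is the red spare.

{"method": "send_rows", "body": {
  "grip": [0,0,0,0,0],
  "offset": [
    [0,-28,10],
    [0,-55,21],
    [0,-83,31],
    [0,-110,41],
    [0,-139,47]
  ],
  "twist": [-1,-2,-2,-3,-4]
}}

```text
clock: 21.48
position: [0.4569, 0.0903, 0.183]
ee_rot: [-0.707, 0.007, 0.707, 0.007]
ft_force: [1.0, 0.1, 0.2]
grip_width: 0.997
```

{"method": "send_rows", "body": {
  "grip": [0,0,0,0,0],
  "offset": [
    [0,-29,5],
    [0,-59,9],
    [0,-88,14],
    [38,-88,14],
    [68,-88,14]
  ],
  "twist": [0,-1,-1,-1,-1]
}}

```text
clock: 21.9
position: [0.4458, 0.18, 0.1147]
ee_rot: [0.708, 0.001, -0.706, -0.001]
ft_force: [0.6, -1.3, -1.1]
grip_width: 1.003
```

{"method": "send_rows", "body": {
  "grip": [0,0,0,0,0],
  "offset": [
    [0,0,0],
    [0,0,0],
    [0,0,0],
    [0,0,0],
    [0,0,0]
  ],
  "twist": [0,0,0,0,0]
}}

```text
clock: 22.32
position: [0.4463, 0.1776, 0.1169]
ee_rot: [0.708, -0.001, -0.706, -0.002]
ft_force: [-0.6, 0.7, 0.3]
grip_width: 0.997
```

```bash
python3 cart.py; python3 plan.py 20 445,177,36,-90; python3 snap.py scene a13 300 110 460 230
```

```text
flight [('scene', 0, 0, None, None), ('top', 0, 0, None, None)]
red [('scene', 200, 44, [447.0, 177.7, 61.8], [450.2, 179.9]), ('top', 0, 0, None, None)]
yellow [('scene', 177, 41, [449.3, 78.0, 61.5], [452.2, 81.5]), ('top', 81, 32, [447.0, 77.2, 61.6], [444.5, 76.7])]
green [('scene', 149, 34, [427.2, -76.6, 61.7], [429.8, -73.8]), ('top', 81, 28, [424.6, -78.4, 62.3], [423.2, -76.6])]
t 22.42 tcp [445.9 177.5 116.4] jaw -90.2 down [ 0.002  0.    -1.   ] F [ 0.6 -0.1  0.2] w 1.002
offset [[20, 0, 0], [40, 0, 0], [60, 0, 1], [80, 0, 1], [80, 0, 1]] twist [np.float64(-0.0), np.float64(-0.0), np.float64(-0.0), np.float64(-0.0), np.float64(-0.0)]
```

View pics/a13.png

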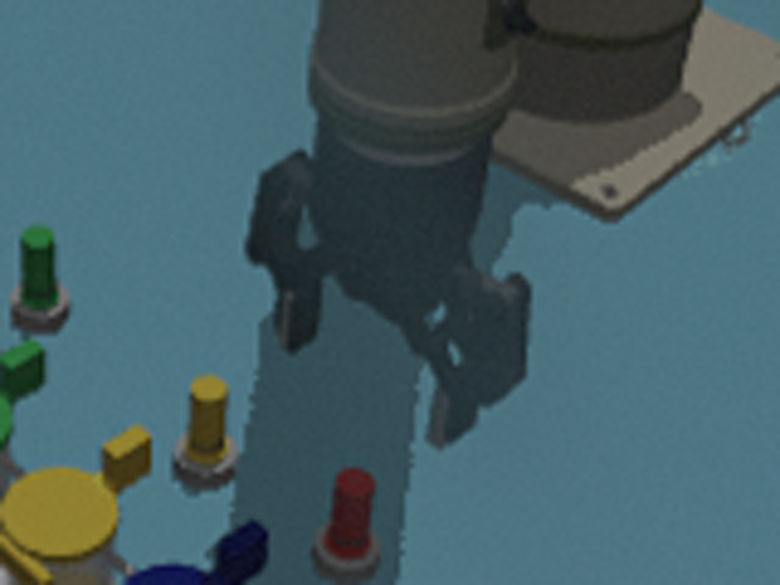

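The jaws are above and to either side of the red cartridge at (350,520).

{"method": "send_rows", "body": {
  "grip": [0,0,0,0,0],
  "offset": [
    [20,0,0],
    [40,0,0],
    [60,0,0],
    [80,0,0],
    [80,0,0]
  ],
  "twist": [0,0,0,0,0]
}}

```text
clock: 22.88
position: [0.4433, 0.1764, 0.0326]
ee_rot: [-0.706, 0.002, 0.709, 0.001]
ft_force: [-0.7, -0.8, -0.2]
grip_width: 0.997
```

{"method": "send_rows", "body": {
  "grip": [255,255,255,255,255],
  "offset": [
    [0,0,0],
    [0,0,0],
    [0,0,0],
    [0,0,0],
    [0,0,0]
  ],
  "twist": [0,0,0,0,0],
  "newtons": 25
}}

```text
clock: 23.3
position: [0.4457, 0.1776, 0.0362]
ee_rot: [0.708, -0.001, -0.707, -0.001]
ft_force: [-0.7, 0.2, -0.5]
grip_width: 0.295
```

{"method": "send_rows", "body": {
  "grip": [255,255,255,255,255],
  "offset": [
    [0,0,0],
    [0,0,0],
    [0,0,0],
    [-10,0,0],
    [-40,0,0]
  ],
  "twist": [0,0,0,0,0]
}}

```text
clock: 23.72
position: [0.4425, 0.1764, 0.0729]
ee_rot: [-0.705, 0.002, 0.709, 0.001]
ft_force: [0.5, -0.4, -1.5]
grip_width: 0.223
```

```bash
python3 plan.py 38 445,177,190,-90 480,60,190,-92 566,-58,190,-95
```

```text
t 23.72 tcp [442.5 176.4  72.9] jaw -90.2 down [-0.007 -0.001 -1.   ] F [ 0.5 -0.4 -1.5] w 0.223
offset [[-29, 0, -1], [-59, 0, -1], [-88, 0, -2], [-117, -1, -2], [-117, 29, -11]] twist [np.float64(-0.0), np.float64(-0.0), np.float64(-0.0), np.float64(-0.0), np.float64(0.0)]
offset [[0, 29, -9], [0, 58, -18], [0, 87, -27], [0, 117, -48], [0, 146, -70]] twist [np.float64(1.0), np.float64(1.0), np.float64(2.0), np.float64(3.0), np.float64(3.0)]
offset [[0, 28, -23], [0, 57, -46], [0, 57, -46], [0, 57, -46], [0, 57, -46]] twist [np.float64(1.0), np.float64(2.0), np.float64(2.0), np.float64(2.0), np.float64(2.0)]
```

{"method": "send_rows", "body": {
  "grip": [255,255,255,255,255],
  "offset": [
    [-29,0,0],
    [-59,0,0],
    [-88,0,0],
    [-117,0,-2],
    [-117,29,-11]
  ],
  "twist": [0,0,0,0,0]
}}

```text
clock: 24.13
position: [0.4568, 0.1546, 0.1986]
ee_rot: [0.71, 0.003, -0.704, 0.0]
ft_force: [1.3, 0.9, -1.1]
grip_width: 0.222
```

{"method": "send_rows", "body": {
  "grip": [255,255,255,255,255],
  "offset": [
    [0,29,-9],
    [0,58,-18],
    [0,87,-27],
    [0,117,-48],
    [0,146,-70]
  ],
  "twist": [1,1,2,3,3]
}}

```text
clock: 24.55
position: [0.5255, 0.0007, 0.193]
ee_rot: [0.707, -0.02, -0.707, -0.02]
ft_force: [-0.4, 0.3, -1.3]
grip_width: 0.224
```

```bash
python3 - <<'E'
from pc import *
from scipy.optimize import least_squares
for cam in ("scene","top"):
    p,d,X=cloud(cam)
    m=(np.hypot(X[...,0]-.570,X[...,1]+.06)<.04)&(abs(X[...,2]-.082)<.006)
    q=X[m][:,:2]*1000; print(cam,len(q))
    if len(q)>10:
        r=least_squares(lambda c:np.hypot(q[:,0]-c[0],q[:,1]-c[1])-25.5,[570,-60],loss="soft_l1",f_scale=2); print(r.x.round(1),np.median(abs(r.fun)).round(2))
E
python3 snap.py scene a14 220 100 380 220; python3 plan.py 38  568,-60,190,-95
```

```text
scene 107
[573.8 -58.4] 1.01
top 0
t 24.7 tcp [ 5.260e+02 -4.000e-01  1.921e+02] jaw -93.5 down [-0.001  0.    -1.   ] F [-0.9  1.2 -1.7] w 0.224
offset [[1, 29, -23], [2, 57, -45], [2, 57, -45], [2, 57, -45], [2, 57, -45]] twist [np.float64(1.0), np.float64(2.0), np.float64(2.0), np.float64(2.0), np.float64(2.0)]
```

View pics/a14.png

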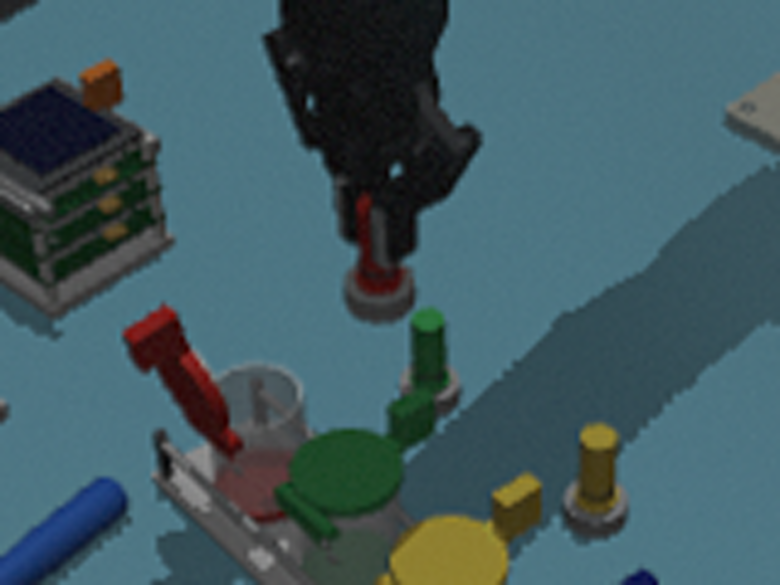

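{"method": "send_rows", "body": {
  "grip": [255,255,255,255,255],
  "offset": [
    [0,29,-23],
    [0,57,-47],
    [0,57,-47],
    [0,57,-47],
    [0,57,-47]
  ],
  "twist": [1,2,2,2,2]
}}

```text
clock: 25.12
position: [0.5688, -0.0559, 0.1923]
ee_rot: [-0.706, 0.031, 0.707, 0.032]
ft_force: [-0.4, 0.3, -1.5]
grip_width: 0.221
```

```bash
python3 - <<'E'
from pc import *
p,d,X=cloud("scene")
m=(np.hypot(X[...,0]-.570,X[...,1]+.06)<.05)&(X[...,2]>.145)&(X[...,2]<.167)
h=hsv(p); q=X[m]*1000; print(len(q),q.min(0),q.max(0))
from scipy.optimize import least_squares
r=least_squares(lambda c:np.hypot(q[:,0]-c[0],q[:,1]-c[1])-18,[575,-55],loss="soft_l1"); print(r.x)
E
python3 plan.py 25  571,-60,130,-95 570,-60,97,-95; python3 snap.py scene a15 220 100 380 220
```

```text
72 [561.21274243 -61.65213052 145.5291816 ] [619.64185117 -36.57652179 166.73761155]
[598.64744288 -45.62042514]
t 25.17 tcp [568.8 -55.6 192.5] jaw -95.1 down [-0.     0.001 -1.   ] F [ 0.1  0.5 -1. ] w 0.227
offset [[21, 1, -1], [42, 3, -2], [63, 4, -3], [79, 4, -2], [96, 4, -2]] twist [np.float64(-0.0), np.float64(-0.0), np.float64(-0.0), np.float64(-0.0), np.float64(-0.0)]
```

View pics/a15.png

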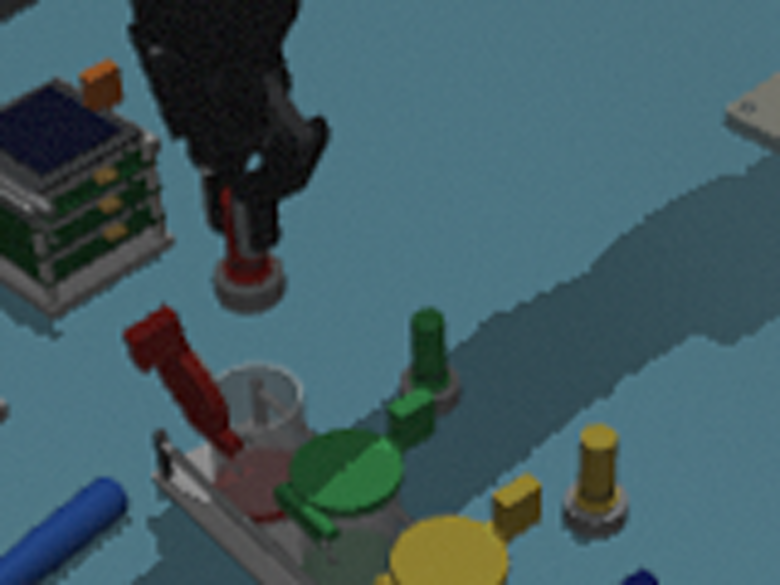

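{"method": "send_rows", "body": {
  "grip": [255,255,255,255,255],
  "offset": [
    [20,4,-2],
    [40,4,-2],
    [60,4,-2],
    [66,4,-2],
    [66,4,-2]
  ],
  "twist": [0,0,0,0,0]
}}

```text
clock: 25.63
position: [0.5696, -0.0606, 0.1251]
ee_rot: [-0.705, 0.032, 0.707, 0.032]
ft_force: [-0.0, 0.7, -0.2]
grip_width: 0.224
```

```bash
python3 plan.py 25  571,-60,97,-95; python3 snap.py scene a16 250 130 310 175;  python3 snap.py top a17 330 160 370 190
```

```text
t 25.63 tcp [569.6 -60.6 125.1] jaw -95.1 down [-0.003  0.    -1.   ] F [-0.   0.7 -0.2] w 0.224
offset [[14, 0, -1], [28, -1, -1], [28, -1, -1], [28, -1, -1], [28, -1, -1]] twist [np.float64(-0.0), np.float64(-0.0), np.float64(-0.0), np.float64(-0.0), np.float64(-0.0)]
```

View pics/a16.png

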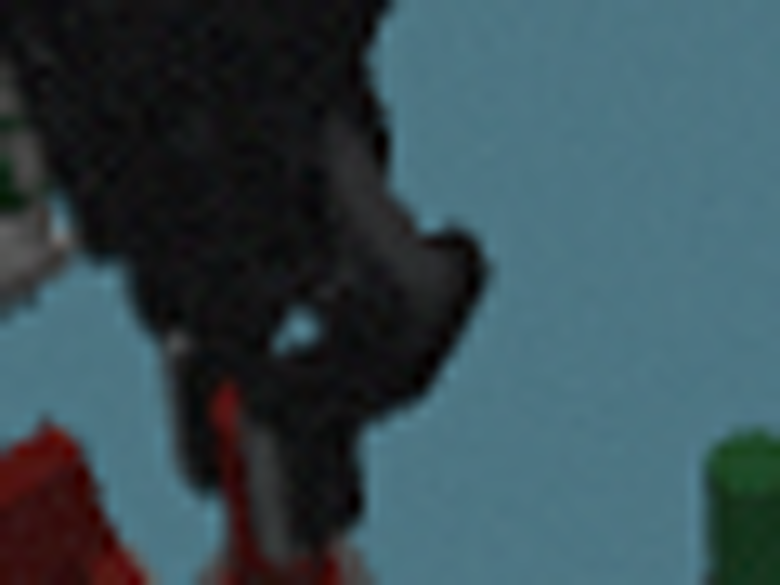

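Not useful at that crop. I'll go down into the tube mouth while watching the force, and look before releasing.

{"method": "send_rows", "body": {
  "grip": [255,255,255,255,255],
  "offset": [
    [9,0,0],
    [18,0,0],
    [27,0,0],
    [27,0,0],
    [27,0,0]
  ],
  "twist": [0,0,0,0,0]
}}

```text
clock: 26.15
position: [0.5704, -0.0615, 0.0985]
ee_rot: [-0.706, 0.032, 0.707, 0.032]
ft_force: [0.1, 0.3, -0.3]
grip_width: 0.225
```

```bash
python3 plan.py 25  571,-60,97,-95; python3 snap.py scene a18 240 130 320 220
```

```text
t 26.15 tcp [570.4 -61.5  98.5] jaw -95.2 down [-0.001  0.    -1.   ] F [ 0.1  0.3 -0.3] w 0.225
offset [[2, -2, 0], [2, -2, 0], [2, -2, 0], [2, -2, 0], [2, -2, 0]] twist [np.float64(-0.0), np.float64(-0.0), np.float64(-0.0), np.float64(-0.0), np.float64(-0.0)]
```

View pics/a18.png

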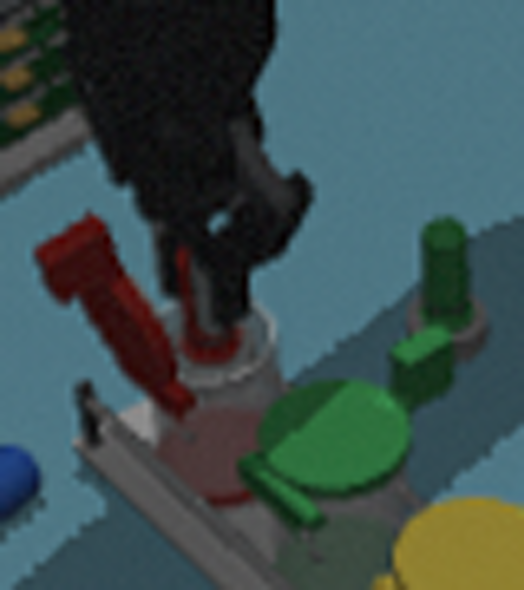

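The foot is inside the tube rim and there is no contact force. Releasing.

{"method": "send_rows", "body": {
  "grip": [255,200,170,150,150],
  "offset": [
    [0,-1,0],
    [0,-1,0],
    [0,-1,0],
    [0,-1,0],
    [0,-1,0]
  ],
  "twist": [0,0,0,0,0]
}}

```text
clock: 26.62
position: [0.5712, -0.0606, 0.0997]
ee_rot: [0.707, -0.032, -0.706, -0.032]
ft_force: [-0.1, 0.3, 0.1]
grip_width: 0.415
```

{"method": "send_rows", "body": {
  "grip": [150,150,150,255,255],
  "offset": [
    [0,0,0],
    [-20,0,0],
    [-50,0,0],
    [-90,0,0],
    [-130,0,0]
  ],
  "twist": [0,0,0,0,0]
}}

```text
clock: 27.03
position: [0.5703, -0.0604, 0.2304]
ee_rot: [-0.706, 0.032, 0.707, 0.032]
ft_force: [2.0, -0.3, 0.7]
grip_width: 0.14
```

{"method": "send_rows", "body": {
  "grip": [255,255,255,255,255],
  "offset": [
    [-10,0,-20],
    [-20,0,-45],
    [-20,0,-80],
    [-20,0,-100],
    [-20,0,-100]
  ],
  "twist": [0,0,0,0,0]
}}

```text
clock: 27.45
position: [0.6729, -0.07, 0.2478]
ee_rot: [-0.706, 0.032, 0.707, 0.033]
ft_force: [0.7, -0.6, -0.4]
grip_width: 0.003
```

```bash
python3 plan.py 25  662,-65,145,-95; python3 snap.py scene a19 220 100 380 220; python3 tabs.py | grep red
```

```text
t 27.45 tcp [672.9 -70.  247.8] jaw -95.2 down [-0.001  0.001 -1.   ] F [ 0.7 -0.6 -0.4] w 0.003
offset [[21, -1, 2], [41, -2, 5], [62, -2, 7], [82, -3, 9], [103, -4, 11]] twist [np.float64(-0.0), np.float64(-0.0), np.float64(-0.0), np.float64(-0.0), np.float64(-0.0)]
scene red 223 [618. -54. 139.] [604. -80. 101.] [638. -32. 169.]
top red 78 [613. -60. 147.] [598. -85. 101.] [636. -37. 171.]
```

View pics/a19.png

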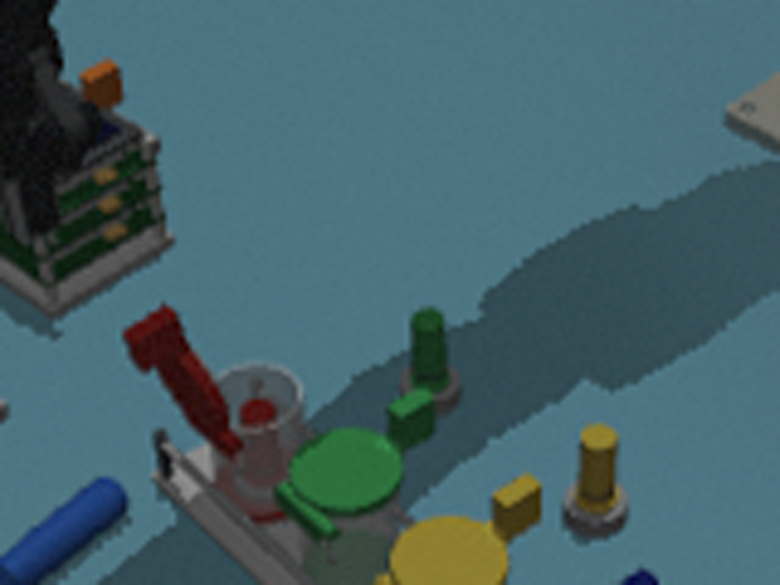

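```bash
python3 plan.py 26  664,-67,225,-95 662,-67,143,-95
```

```text
t 27.6 tcp [670.2 -69.3 249. ] jaw -95.2 down [-0.001  0.    -1.   ] F [ 0.6  0.3 -0.6] w -0.001
offset [[24, -2, 6], [45, -2, 7], [65, -2, 7], [86, -2, 8], [106, -2, 8]] twist [np.float64(-0.0), np.float64(-0.0), np.float64(-0.0), np.float64(-0.0), np.float64(-0.0)]
```

{"method": "send_rows", "body": {
  "grip": [255,255,255,255,255],
  "offset": [
    [24,-2,6],
    [45,-2,7],
    [65,-2,7],
    [86,-2,8],
    [106,-2,8]
  ],
  "twist": [0,0,0,0,0]
}}

```text
clock: 28.02
position: [0.6617, -0.067, 0.1431]
ee_rot: [0.707, -0.032, -0.706, -0.032]
ft_force: [-0.1, -1.0, -0.2]
grip_width: -0.002
```

{"method": "send_rows", "body": {
  "grip": [255,255,255,255,255],
  "offset": [
    [0,0,0],
    [0,0,0],
    [0,0,0],
    [0,0,5],
    [0,0,5]
  ],
  "twist": [0,0,0,0,0]
}}

```text
clock: 28.43
position: [0.6578, -0.0663, 0.145]
ee_rot: [0.707, -0.032, -0.706, -0.032]
ft_force: [0.0, -0.2, -0.1]
grip_width: 0.001
```

```bash
python3 plan.py 22  648,-66,145,-95 619,-64,155,-95 596,-62,158,-95 574,-60,153,-95 562,-59,144,-95 551,-58,133,-95 545,-58,135,-95; python3 snap.py scene a20 220 100 380 220
```

```text
t 28.43 tcp [657.8 -66.3 145. ] jaw -95.2 down [ 0.002 -0.    -1.   ] F [ 0.  -0.2 -0.1] w 0.001
offset [[0, 1, 10], [-5, 1, 24], [-10, 1, 39], [-12, 1, 50], [-13, 1, 62]] twist [np.float64(-0.0), np.float64(-0.0), np.float64(-0.0), np.float64(-0.0), np.float64(-0.0)]
offset [[5, 0, 22], [14, 0, 34], [25, 0, 45], [23, 1, 51], [23, 1, 51]] twist [np.float64(-0.0), np.float64(-0.0), np.float64(-0.0), np.float64(-0.0), np.float64(-0.0)]
```

View pics/a20.png

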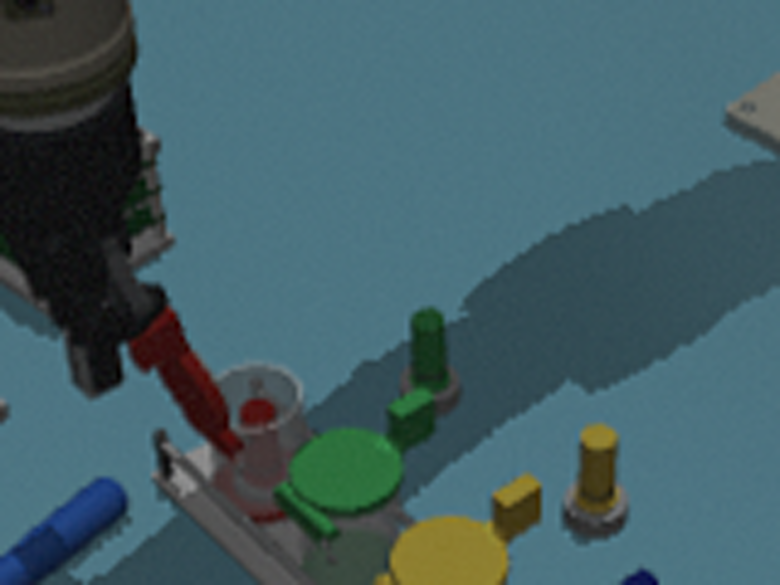

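The closed fingers, at about (95,370), are behind the red cap's tab. I'll push it over.

{"method": "send_rows", "body": {
  "grip": [255,255,255,255,255],
  "offset": [
    [0,1,10],
    [-5,1,24],
    [-10,1,39],
    [-12,1,50],
    [-13,1,62]
  ],
  "twist": [0,0,0,0,0]
}}

```text
clock: 28.9
position: [0.5963, -0.0618, 0.1576]
ee_rot: [0.707, -0.032, -0.705, -0.032]
ft_force: [2.1, -0.3, -0.9]
grip_width: 0.006
```

{"method": "send_rows", "body": {
  "grip": [255,255,255,255,255],
  "offset": [
    [5,0,22],
    [14,0,34],
    [25,0,45],
    [23,0,55],
    [23,0,66]
  ],
  "twist": [0,0,0,0,0]
}}

```text
clock: 29.32
position: [0.5297, -0.0558, 0.1339]
ee_rot: [0.706, -0.032, -0.706, -0.032]
ft_force: [0.4, 0.2, 0.2]
grip_width: 0.002
```

```bash
python3 plan.py 22  529,-57,125,-95 529,-57,112,-95; python3 tabs.py | grep red
```

```text
t 29.32 tcp [529.7 -55.8 133.9] jaw -95.2 down [ 0. -0. -1.] F [0.4 0.2 0.2] w 0.002
offset [[9, 1, 1], [22, 1, 1], [22, 1, 1], [22, 1, 1], [22, 1, 1]] twist [np.float64(-0.0), np.float64(-0.0), np.float64(-0.0), np.float64(-0.0), np.float64(-0.0)]
scene red 51 [531. -53. 109.] [517. -60. 100.] [541. -48. 115.]
top red 2 [521. -36. 167.] [518. -41. 146.] [524. -31. 188.]
```

{"method": "send_rows", "body": {
  "grip": [255,255,255,255,255],
  "offset": [
    [10,0,1],
    [18,0,1],
    [21,0,1],
    [21,0,1],
    [21,0,1]
  ],
  "twist": [0,0,0,0,0]
}}

```text
clock: 29.83
position: [0.5296, -0.0558, 0.1129]
ee_rot: [-0.706, 0.032, 0.707, 0.032]
ft_force: [-6.5, 0.2, 15.6]
grip_width: -0.004
```

{"method": "send_rows", "body": {
  "grip": [255,255,255,0,0],
  "offset": [
    [0,0,0],
    [-15,0,0],
    [-40,0,10],
    [-75,0,40],
    [-75,0,65]
  ],
  "twist": [0,0,0,0,0]
}}

```text
clock: 30.25
position: [0.4666, -0.0493, 0.191]
ee_rot: [0.708, -0.032, -0.705, -0.032]
ft_force: [0.5, 0.3, 0.8]
grip_width: 0.274
```

```bash
sed -i 's/"flight":(.44,.265),"red":(.441,.175),//; s/"green":(.426,-.0786)/"green":(.45,-.07)/; s/<0.05)/<0.06)/' cart.py; python3 tabs.py; python3 cart.py; python3 snap.py scene a21 220 100 380 220;python3 plan.py 38  533,25,150,-95 533,25,126,-95
```

```text
scene orange 42 [ 468. -323.  108.] [ 456. -330.  100.] [ 480. -316.  115.]
scene red 52 [531. -52. 110.] [519. -59. 100.] [541. -47. 115.]
scene green 63 [537.  29. 109.] [523.  21. 100.] [548.  34. 115.]
scene yellow 73 [544. 110. 110.] [531. 103. 100.] [555. 115. 116.]
scene blue 40 [549. 190. 113.] [538. 184. 111.] [560. 196. 116.]
top orange 38 [ 465. -326.  111.] [ 454. -333.  100.] [ 477. -320.  118.]
top green 27 [537.  26. 112.] [522.  19. 100.] [585.  32. 117.]
top yellow 33 [540. 107. 111.] [529. 101. 102.] [554. 113. 116.]
top blue 28 [548. 187. 113.] [536. 182. 104.] [559. 191. 118.]
yellow [('scene', 182, 41, [449.0, 78.6, 61.6], [452.3, 81.5]), ('top', 82, 32, [447.0, 77.2, 61.7], [444.8, 77.2])]
green [('scene', 145, 34, [447.6, -55.7, 61.5], [449.3, -52.7]), ('top', 21, 0, None, [442.4, -45.3])]
t 30.5 tcp [464.9 -50.  186.8] jaw -95.2 down [-0.  0. -1.] F [ 0.4 -0.4 -0.4] w 0.706
offset [[12, -27, -20], [25, -54, -41], [37, -81, -61], [61, -81, -61], [61, -81, -61]] twist [np.float64(-0.0), np.float64(-0.0), np.float64(-0.0), np.float64(-0.0), np.float64(-0.0)]
```

View pics/a21.png

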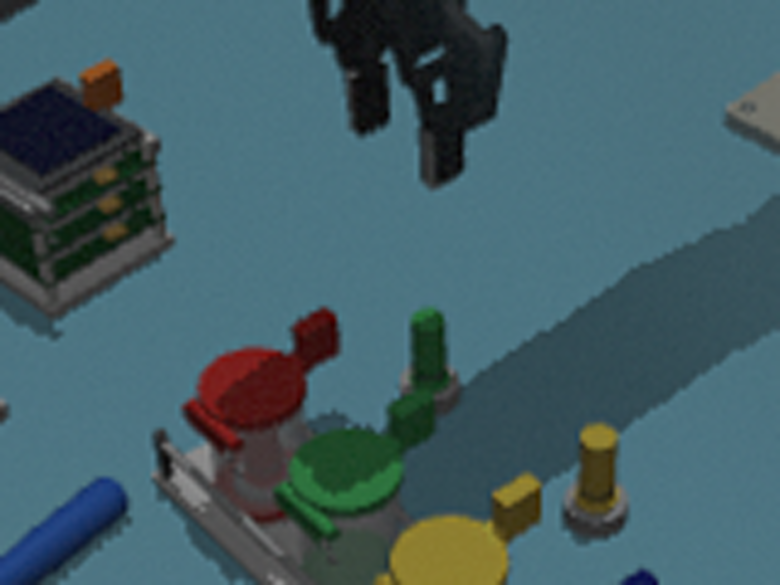

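Red is shut. The green spare was knocked aside and now stands at about (446,-56) mm. Next is the green tube.

{"method": "send_rows", "body": {
  "grip": [0,0,0,0,0],
  "offset": [
    [12,-27,-20],
    [25,-54,-41],
    [37,-81,-60],
    [61,-81,-60],
    [61,-81,-60]
  ],
  "twist": [0,0,0,0,0]
}}

```text
clock: 30.92
position: [0.5303, 0.0273, 0.1211]
ee_rot: [-0.704, 0.03, 0.709, 0.032]
ft_force: [-1.1, -1.4, 0.2]
grip_width: 0.999
```

```bash
python3 snap.py scene a22 240 100 400 220;python3 plan.py 20 532,25,95,-95
```

```text
t 30.97 tcp [530.5  25.9 123.2] jaw -95.1 down [-0.006  0.001 -1.   ] F [-0.1  0.4  0.3] w 1.002
offset [[14, 0, -1], [28, 1, -2], [28, 1, -2], [28, 1, -2], [28, 1, -2]] twist [np.float64(-0.0), np.float64(-0.0), np.float64(-0.0), np.float64(-0.0), np.float64(-0.0)]
```

View pics/a22.png

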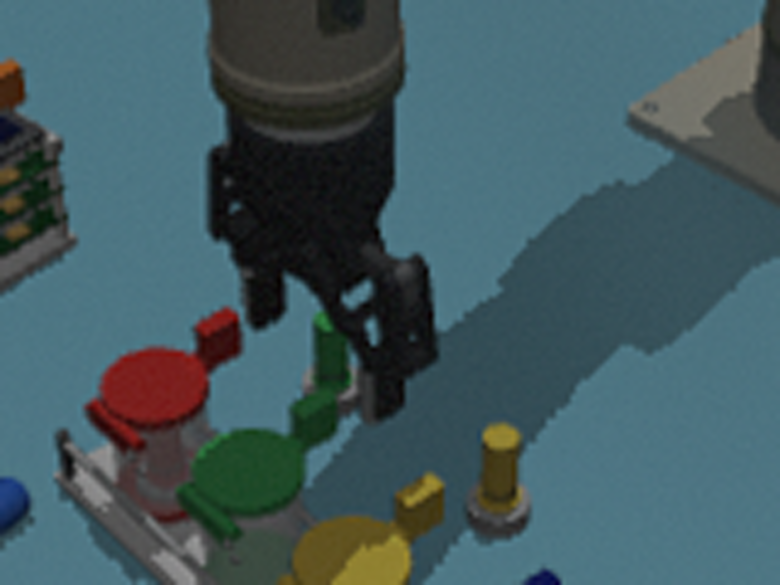

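The jaws straddle the green tab at (315,418). Now lower, pinch, lift and release.

{"method": "send_rows", "body": {
  "grip": [0,0,0,0,0],
  "offset": [
    [14,0,0],
    [29,0,0],
    [31,0,0],
    [31,0,0],
    [31,0,0]
  ],
  "twist": [0,0,0,0,0]
}}

```text
clock: 31.38
position: [0.5321, 0.0249, 0.0963]
ee_rot: [0.707, -0.032, -0.706, -0.032]
ft_force: [0.3, -0.0, -0.3]
grip_width: 0.997
```

{"method": "send_rows", "body": {
  "grip": [255,255,255,255,255],
  "offset": [
    [0,0,0],
    [0,0,0],
    [0,0,0],
    [0,0,0],
    [0,0,0]
  ],
  "twist": [0,0,0,0,0],
  "newtons": 20
}}

```text
clock: 31.8
position: [0.5317, 0.0254, 0.0956]
ee_rot: [0.707, -0.032, -0.706, -0.032]
ft_force: [0.7, -0.0, 0.6]
grip_width: 0.3
```

{"method": "send_rows", "body": {
  "grip": [255,255,255,255,255],
  "offset": [
    [0,0,0],
    [0,0,0],
    [0,0,0],
    [0,0,0],
    [0,0,0]
  ],
  "twist": [0,0,0,0,0]
}}

```text
clock: 32.22
position: [0.5316, 0.0251, 0.0954]
ee_rot: [-0.706, 0.032, 0.706, 0.032]
ft_force: [-1.8, -2.6, 4.8]
grip_width: 0.133
```

{"method": "send_rows", "body": {
  "grip": [255,255,255,255,255],
  "offset": [
    [-7,0,-2],
    [-14,0,-5],
    [-28,0,-13],
    [-39,0,-24],
    [-48,0,-36]
  ],
  "twist": [0,0,0,0,0]
}}

```text
clock: 32.63
position: [0.5675, 0.0218, 0.1442]
ee_rot: [-0.706, 0.032, 0.707, 0.032]
ft_force: [1.6, -2.3, -7.0]
grip_width: 0.134
```

{"method": "send_rows", "body": {
  "grip": [255,0,0,0,0],
  "offset": [
    [0,0,0],
    [0,0,0],
    [0,0,0],
    [0,0,0],
    [0,0,0]
  ],
  "twist": [0,0,0,0,0]
}}

```text
clock: 33.05
position: [0.567, 0.0224, 0.1431]
ee_rot: [-0.706, 0.032, 0.707, 0.032]
ft_force: [-0.2, -0.9, 0.1]
grip_width: 0.697
```

{"method": "send_rows", "body": {
  "grip": [0,0,0,0,0],
  "offset": [
    [0,0,0],
    [0,0,0],
    [-10,0,10],
    [-30,0,40],
    [-40,0,70]
  ],
  "twist": [0,0,0,0,0]
}}

```text
clock: 33.47
position: [0.4976, 0.0289, 0.1842]
ee_rot: [0.707, -0.032, -0.706, -0.033]
ft_force: [1.1, 0.4, 1.7]
grip_width: 0.998
```

```bash
python3 snap.py scene a23 240 100 400 220;python3 cart.py;python3 plan.py 38 446,-55,180,-95 446,-55,115,-95
```

```text
yellow [('scene', 177, 42, [449.8, 78.5, 61.8], [452.5, 81.5]), ('top', 83, 32, [446.8, 77.2, 62.8], [444.3, 77.0])]
green [('scene', 161, 34, [447.2, -55.5, 61.3], [450.2, -52.3]), ('top', 0, 0, None, None)]
t 33.62 tcp [497.1  28.5 184.5] jaw -95.2 down [ 0.002 -0.002 -1.   ] F [ 0.2  0.  -0.4] w 1.0
offset [[1, 29, 14], [3, 59, 29], [4, 88, 43], [37, 88, 43], [69, 88, 43]] twist [np.float64(-0.0), np.float64(-0.0), np.float64(-0.0), np.float64(-0.0), np.float64(-0.0)]
```

View pics/a23.png

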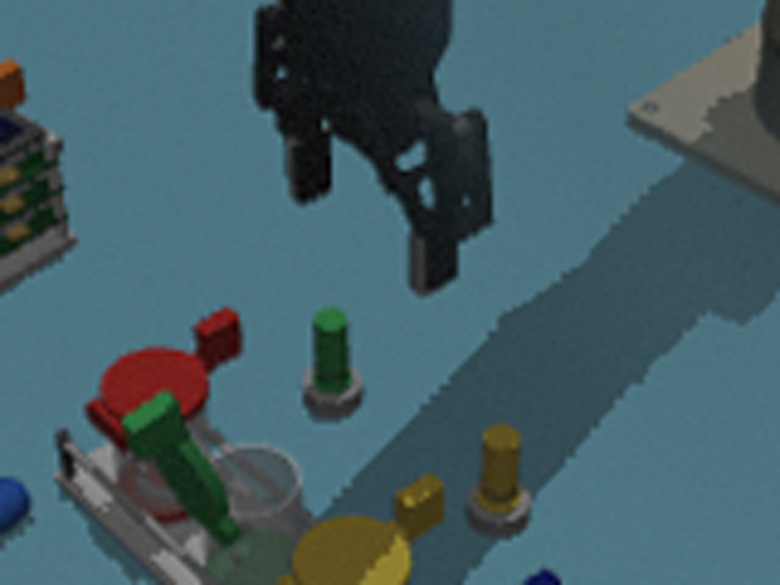

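Green's cap is open. Grabbing the green spare, at (330,365) in the picture.

{"method": "send_rows", "body": {
  "grip": [0,0,0,0,0],
  "offset": [
    [0,29,14],
    [2,59,29],
    [4,88,43],
    [37,88,43],
    [69,88,43]
  ],
  "twist": [0,0,0,0,0]
}}

```text
clock: 34.03
position: [0.4479, -0.0577, 0.1144]
ee_rot: [0.708, -0.034, -0.705, -0.033]
ft_force: [0.5, -0.1, -0.3]
grip_width: 1.002
```

{"method": "send_rows", "body": {
  "grip": [0,0,0,0,0],
  "offset": [
    [0,0,0],
    [0,0,0],
    [0,0,0],
    [0,0,0],
    [0,0,0]
  ],
  "twist": [0,0,0,0,0]
}}

```text
clock: 34.45
position: [0.4481, -0.0551, 0.1158]
ee_rot: [0.707, -0.032, -0.706, -0.032]
ft_force: [-0.4, -0.1, -1.1]
grip_width: 1.003
```

```bash
python3 snap.py scene a24 240 100 400 220;python3 cart.py;python3 plan.py 20 446,-56,36,-95
```

```text
yellow [('scene', 178, 42, [449.1, 78.6, 61.4], [452.2, 81.7]), ('top', 80, 31, [446.6, 77.2, 62.7], [444.4, 77.5])]
green [('scene', 160, 34, [447.4, -55.4, 61.5], [450.1, -52.7]), ('top', 9, 0, None, [443.3, -42.8])]
t 34.6 tcp [447.5 -55.2 115.1] jaw -95.2 down [ 0.001 -0.    -1.   ] F [0.6 0.6 0.1] w 0.999
offset [[20, 0, 0], [40, 0, 1], [59, 1, 1], [79, 1, 1], [79, 1, 1]] twist [np.float64(-0.0), np.float64(-0.0), np.float64(-0.0), np.float64(-0.0), np.float64(-0.0)]
```

View pics/a24.png

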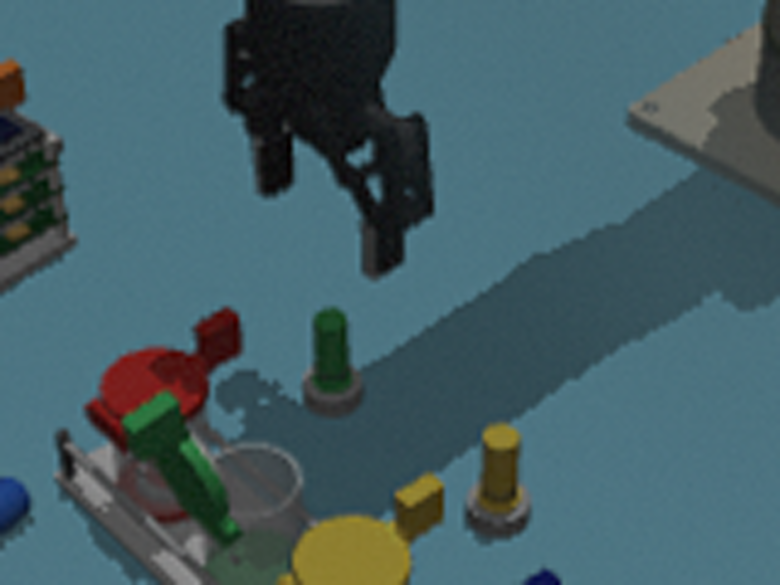

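The open jaws are centred over the green cartridge at (330,360). Descending and grasping.

{"method": "send_rows", "body": {
  "grip": [0,0,0,0,0],
  "offset": [
    [20,0,0],
    [40,0,1],
    [60,0,1],
    [79,0,1],
    [79,0,1]
  ],
  "twist": [0,0,0,0,0]
}}

```text
clock: 35.02
position: [0.4439, -0.055, 0.0327]
ee_rot: [-0.705, 0.032, 0.708, 0.032]
ft_force: [-0.2, -0.6, 1.0]
grip_width: 1.001
```

{"method": "send_rows", "body": {
  "grip": [255,255,255,255,255],
  "offset": [
    [0,0,0],
    [0,0,0],
    [0,0,0],
    [0,0,0],
    [0,0,0]
  ],
  "twist": [0,0,0,0,0],
  "newtons": 25
}}

```text
clock: 35.43
position: [0.4465, -0.0553, 0.0361]
ee_rot: [0.707, -0.032, -0.706, -0.032]
ft_force: [-0.7, -0.9, -0.0]
grip_width: 0.299
```

{"method": "send_rows", "body": {
  "grip": [255,255,255,255,255],
  "offset": [
    [0,0,0],
    [0,0,0],
    [0,0,0],
    [-10,0,0],
    [-40,0,0]
  ],
  "twist": [0,0,0,0,0]
}}

```text
clock: 35.85
position: [0.443, -0.0547, 0.0729]
ee_rot: [-0.704, 0.032, 0.709, 0.033]
ft_force: [-0.4, -0.5, -2.1]
grip_width: 0.227
```

```bash
python3 plan.py 36 446,-56,180,-95 577,22,185,-95
```

```text
t 35.85 tcp [443.  -54.7  72.9] jaw -95.2 down [-0.007  0.002 -1.   ] F [-0.4 -0.5 -2.1] w 0.227
offset [[-36, 0, -1], [-71, 1, -2], [-107, 1, -3], [-108, -17, -28], [-109, -35, -52]] twist [np.float64(-0.0), np.float64(-0.0), np.float64(-0.0), np.float64(-0.0), np.float64(-0.0)]
offset [[-1, -18, -25], [-2, -36, -50], [-3, -54, -75], [-3, -54, -75], [-3, -54, -75]] twist [np.float64(-0.0), np.float64(-0.0), np.float64(-0.0), np.float64(-0.0), np.float64(-0.0)]
```

{"method": "send_rows", "body": {
  "grip": [255,255,255,255,255],
  "offset": [
    [-36,0,0],
    [-71,0,0],
    [-107,0,0],
    [-108,-17,-26],
    [-109,-35,-50]
  ],
  "twist": [0,0,0,0,0]
}}

```text
clock: 36.27
position: [0.5005, -0.0257, 0.1879]
ee_rot: [0.708, -0.034, -0.704, -0.032]
ft_force: [0.9, -0.3, -2.9]
grip_width: 0.222
```

{"method": "send_rows", "body": {
  "grip": [255,255,255,255,255],
  "offset": [
    [0,-18,-25],
    [0,-36,-50],
    [0,-54,-75],
    [0,-54,-75],
    [0,-54,-75]
  ],
  "twist": [0,0,0,0,0]
}}

```text
clock: 36.68
position: [0.5786, 0.0237, 0.1838]
ee_rot: [-0.706, 0.031, 0.707, 0.032]
ft_force: [-0.6, -0.1, -2.3]
grip_width: 0.224
```

```bash
python3 plan.py 20 577,21.5,125,-95 577,21.5,99,-95,10;  python3 snap.py scene a25 240 100 400 220
```

```text
t 36.68 tcp [578.6  23.7 183.8] jaw -95.1 down [-0.002  0.002 -1.   ] F [-0.6 -0.1 -2.3] w 0.224
offset [[20, 1, 0], [39, 2, 1], [59, 2, 1], [67, 2, 1], [76, 2, 1]] twist [np.float64(-0.0), np.float64(-0.0), np.float64(-0.0), np.float64(-0.0), np.float64(-0.0)]
offset [[9, 0, 0], [9, 0, 0], [9, 0, 0], [9, 0, 0], [9, 0, 0]] twist [np.float64(-0.0), np.float64(-0.0), np.float64(-0.0), np.float64(-0.0), np.float64(-0.0)]
```

View pics/a25.png

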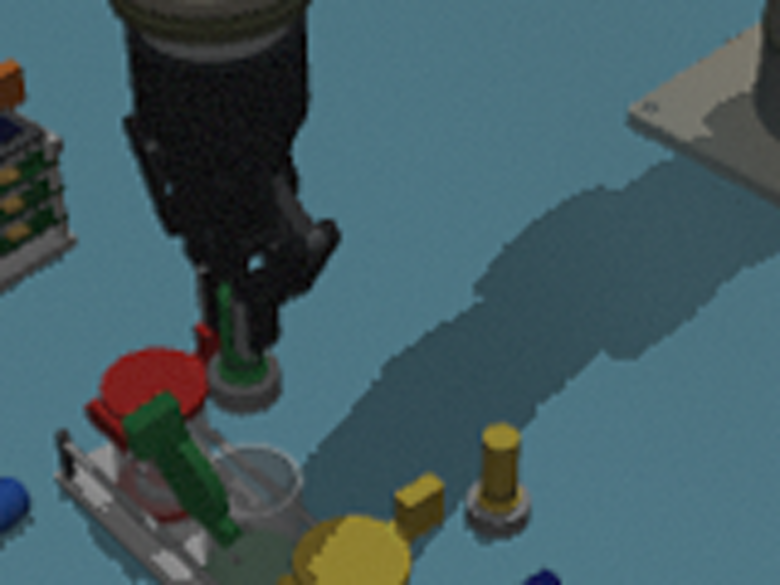

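{"method": "send_rows", "body": {
  "grip": [255,255,255,255,255],
  "offset": [
    [20,2,1],
    [39,2,1],
    [55,2,1],
    [58,2,1],
    [58,2,1]
  ],
  "twist": [0,0,0,0,0]
}}

```text
clock: 37.15
position: [0.5761, 0.0193, 0.1259]
ee_rot: [-0.706, 0.033, 0.707, 0.032]
ft_force: [0.2, -0.0, -2.2]
grip_width: 0.224
```

{"method": "send_rows", "body": {
  "grip": [255,255,255,255,255],
  "offset": [
    [9,0,0],
    [18,0,0],
    [27,0,0],
    [27,0,0],
    [27,0,0]
  ],
  "twist": [0,0,0,0,0]
}}

```text
clock: 37.57
position: [0.577, 0.0202, 0.0988]
ee_rot: [-0.706, 0.032, 0.707, 0.032]
ft_force: [-0.9, -0.0, -1.4]
grip_width: 0.222
```

```bash
python3 plan.py 25  577,21.5,99,-95; python3 snap.py scene a26 250 140 330 230
```

```text
t 37.57 tcp [577.   20.2  98.8] jaw -95.2 down [-0.001  0.    -1.   ] F [-0.9 -0.  -1.4] w 0.222
offset [[0, -1, 0], [0, -1, 0], [0, -1, 0], [0, -1, 0], [0, -1, 0]] twist [np.float64(-0.0), np.float64(-0.0), np.float64(-0.0), np.float64(-0.0), np.float64(-0.0)]
```

View pics/a26.png

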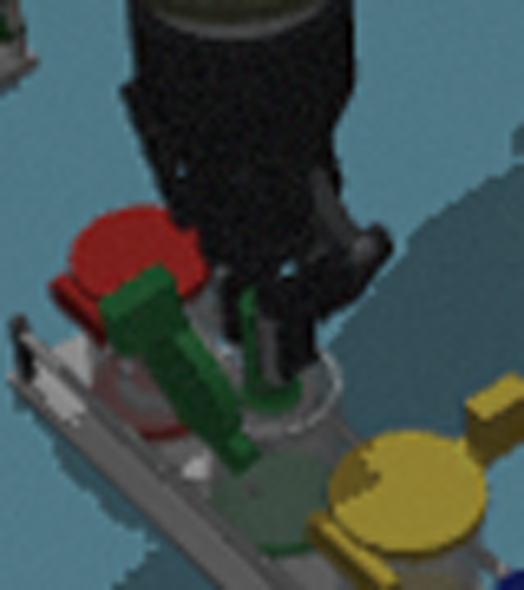

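The green foot is inside its tube rim. Releasing.

{"method": "send_rows", "body": {
  "grip": [255,200,170,150,150],
  "offset": [
    [0,-1,0],
    [0,-1,0],
    [0,-1,0],
    [0,-1,0],
    [0,-1,0]
  ],
  "twist": [0,0,0,0,0]
}}

```text
clock: 38.03
position: [0.5777, 0.0212, 0.0997]
ee_rot: [0.707, -0.032, -0.706, -0.032]
ft_force: [0.5, -0.5, -1.0]
grip_width: 0.41
```

{"method": "send_rows", "body": {
  "grip": [150,150,150,255,255],
  "offset": [
    [0,0,0],
    [-20,0,0],
    [-50,0,0],
    [-90,0,0],
    [-130,0,0]
  ],
  "twist": [0,0,0,0,0]
}}

```text
clock: 38.45
position: [0.5768, 0.0212, 0.2304]
ee_rot: [-0.706, 0.032, 0.707, 0.032]
ft_force: [1.7, 0.3, 0.4]
grip_width: 0.138
```

{"method": "send_rows", "body": {
  "grip": [255,255,255,255,255],
  "offset": [
    [-10,0,-20],
    [-20,0,-45],
    [-20,0,-80],
    [-20,0,-94],
    [-20,0,-94]
  ],
  "twist": [0,0,0,0,0]
}}

```text
clock: 38.87
position: [0.6731, 0.012, 0.2481]
ee_rot: [-0.706, 0.032, 0.707, 0.033]
ft_force: [-0.3, 0.0, 0.4]
grip_width: -0.001
```

```bash
python3 plan.py 26  668,15,220,-95 666,14,145,-95; python3 snap.py scene a27 240 100 400 220; python3 tabs.py | grep green
```

```text
t 38.87 tcp [673.1  12.  248.1] jaw -95.3 down [-0.     0.001 -1.   ] F [-0.3  0.   0.4] w -0.001
offset [[14, -1, 3], [28, -3, 5], [53, -2, 6], [78, -2, 7], [103, -1, 7]] twist [np.float64(-0.0), np.float64(-0.0), np.float64(-0.0), np.float64(-0.0), np.float64(-0.0)]
scene green 238 [625.  27. 139.] [613.  -1. 101.] [645.  49. 169.]
top green 75 [621.  19. 150.] [610.  -6. 109.] [641.  44. 172.]
```

View pics/a27.png

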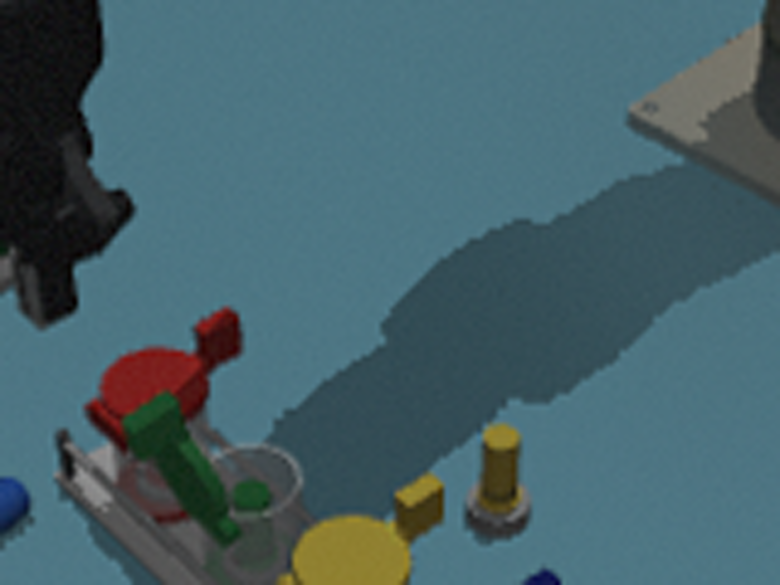

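{"method": "send_rows", "body": {
  "grip": [255,255,255,255,255],
  "offset": [
    [14,-2,4],
    [28,-3,5],
    [53,-3,6],
    [78,-3,7],
    [103,-3,7]
  ],
  "twist": [0,0,0,0,0]
}}

```text
clock: 39.43
position: [0.6636, 0.0164, 0.1462]
ee_rot: [0.707, -0.032, -0.706, -0.032]
ft_force: [-0.3, 0.3, -0.4]
grip_width: 0.0
```

{"method": "send_rows", "body": {
  "grip": [255,255,255,255,255],
  "offset": [
    [0,0,0],
    [0,0,0],
    [0,0,0],
    [0,0,0],
    [0,0,0]
  ],
  "twist": [0,0,0,0,0]
}}

```text
clock: 39.85
position: [0.6652, 0.0165, 0.1483]
ee_rot: [0.707, -0.032, -0.705, -0.032]
ft_force: [-0.3, 0.0, 0.0]
grip_width: 0.003
```

```bash
python3 plan.py 22  655,15.6,145,-95 626,18,155,-95 603,20,158,-95 581,21.5,153,-95 569,22,144,-95 558,23,133,-95 548,24,135,-95 537,25,135,-95; python3 snap.py scene a28 240 100 400 220
```

```text
t 39.85 tcp [665.2  16.5 148.3] jaw -95.2 down [ 0.003 -0.    -1.   ] F [-0.3  0.   0. ] w 0.003
offset [[3, 2, 10], [-2, 2, 25], [-7, 2, 39], [-8, 2, 51], [-10, 2, 62]] twist [np.float64(-0.0), np.float64(-0.0), np.float64(-0.0), np.float64(-0.0), np.float64(-0.0)]
offset [[5, 1, 22], [14, 1, 34], [25, 1, 45], [23, 1, 55], [23, 1, 66]] twist [np.float64(-0.0), np.float64(-0.0), np.float64(-0.0), np.float64(-0.0), np.float64(-0.0)]
```

View pics/a28.png

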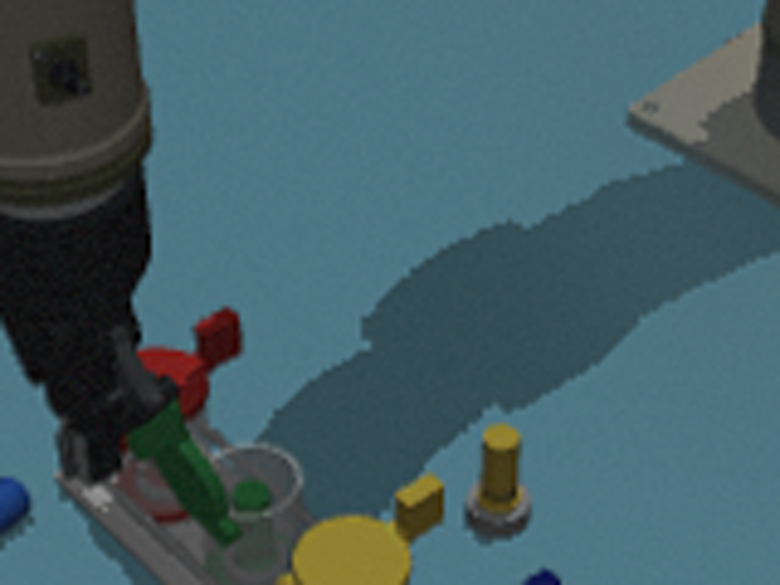

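The fingers are behind the open green cap, the same as they were for red. Pushing it shut and pressing it.

{"method": "send_rows", "body": {
  "grip": [255,255,255,255,255],
  "offset": [
    [3,1,10],
    [-2,1,25],
    [-7,1,39],
    [-8,1,51],
    [-10,1,62]
  ],
  "twist": [0,0,0,0,0]
}}

```text
clock: 40.32
position: [0.6026, 0.021, 0.1574]
ee_rot: [0.707, -0.032, -0.706, -0.032]
ft_force: [2.0, 0.1, 0.3]
grip_width: 0.002
```

{"method": "send_rows", "body": {
  "grip": [255,255,255,255,255],
  "offset": [
    [5,0,22],
    [14,0,34],
    [25,0,45],
    [23,0,55],
    [23,0,66]
  ],
  "twist": [0,0,0,0,0]
}}

```text
clock: 40.73
position: [0.5363, 0.027, 0.1339]
ee_rot: [0.706, -0.032, -0.706, -0.032]
ft_force: [0.2, 0.1, 0.5]
grip_width: 0.001
```

```bash
python3 plan.py 22  536,25,125,-95 536,25,113,-95; python3 tabs.py | grep green
```

```text
t 40.73 tcp [536.3  27.  133.9] jaw -95.2 down [ 0. -0. -1.] F [0.2 0.1 0.5] w 0.001
offset [[9, 2, 0], [21, 2, 0], [21, 2, 0], [21, 2, 0], [21, 2, 0]] twist [np.float64(-0.0), np.float64(-0.0), np.float64(-0.0), np.float64(-0.0), np.float64(-0.0)]
scene green 60 [538.  29. 109.] [525.  21. 101.] [548.  34. 117.]
```

{"method": "send_rows", "body": {
  "grip": [255,255,255,255,255],
  "offset": [
    [10,1,0],
    [18,1,0],
    [21,1,0],
    [21,1,0],
    [21,1,0]
  ],
  "twist": [0,0,0,0,0]
}}

```text
clock: 41.25
position: [0.5372, 0.0257, 0.1129]
ee_rot: [-0.706, 0.032, 0.706, 0.032]
ft_force: [-6.2, -1.0, 15.0]
grip_width: -0.003
```

{"method": "send_rows", "body": {
  "grip": [255,255,255,0,0],
  "offset": [
    [0,0,0],
    [-15,0,0],
    [-40,0,10],
    [-75,0,30],
    [-75,0,45]
  ],
  "twist": [0,0,0,0,0]
}}

```text
clock: 41.67
position: [0.4939, 0.0309, 0.192]
ee_rot: [0.709, -0.032, -0.704, -0.032]
ft_force: [0.9, 0.6, 0.9]
grip_width: 0.274
```

```bash
python3 tabs.py|grep -v orange; python3 cart.py; python3 snap.py scene a29 240 100 400 260;python3 plan.py 38  538,107,150,-95 538,107,125,-95
```

```text
scene red 51 [530. -53. 109.] [517. -63. 101.] [542. -47. 114.]
scene green 59 [538.  29. 109.] [526.  20. 100.] [550.  35. 115.]
scene yellow 70 [544. 110. 109.] [529. 101. 100.] [556. 115. 116.]
scene blue 41 [549. 191. 113.] [539. 185. 106.] [561. 196. 116.]
top yellow 36 [526. 101. 213.] [463.  78. 101.] [565. 113. 542.]
top blue 29 [548. 187. 112.] [536. 183. 104.] [559. 192. 116.]
yellow [('scene', 176, 41, [448.8, 78.4, 61.4], [452.3, 81.4]), ('top', 77, 30, [446.9, 77.0, 62.3], [444.9, 77.0])]
green [('scene', 0, 0, None, None), ('top', 0, 0, None, None)]
t 41.92 tcp [492.2  29.6 186.4] jaw -95.2 down [-0.001  0.    -1.   ] F [ 0.4  0.3 -0.3] w 0.709
offset [[12, -27, -13], [24, -54, -26], [36, -81, -39], [61, -81, -39], [61, -81, -39]] twist [np.float64(-0.0), np.float64(-0.0), np.float64(-0.0), np.float64(-0.0), np.float64(-0.0)]
```

View pics/a29.png

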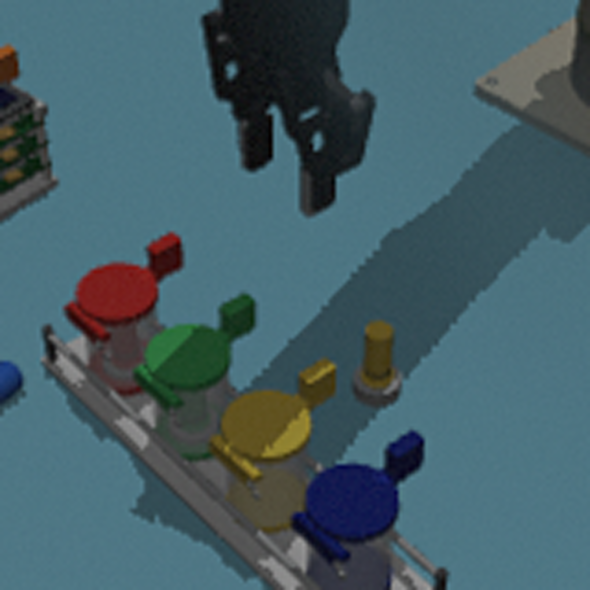

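Red and green are shut. Now the yellow tube.

{"method": "send_rows", "body": {
  "grip": [0,0,0,0,0],
  "offset": [
    [12,-27,-13],
    [24,-54,-26],
    [36,-81,-39],
    [61,-81,-39],
    [61,-81,-39]
  ],
  "twist": [0,0,0,0,0]
}}

```text
clock: 42.33
position: [0.5362, 0.1083, 0.1209]
ee_rot: [-0.704, 0.031, 0.709, 0.031]
ft_force: [-1.6, -1.6, -1.2]
grip_width: 1.002
```

```bash
python3 snap.py scene a30 260 120 420 240;python3 plan.py 20 538.5,107,95,-95
```

```text
t 42.38 tcp [536.6 107.1 123. ] jaw -95.1 down [-0.006  0.    -1.   ] F [-0.4 -0.2  1. ] w 1.003
offset [[14, 0, -1], [28, 0, -2], [28, 0, -2], [28, 0, -2], [28, 0, -2]] twist [np.float64(-0.0), np.float64(-0.0), np.float64(-0.0), np.float64(-0.0), np.float64(-0.0)]
```

View pics/a30.png

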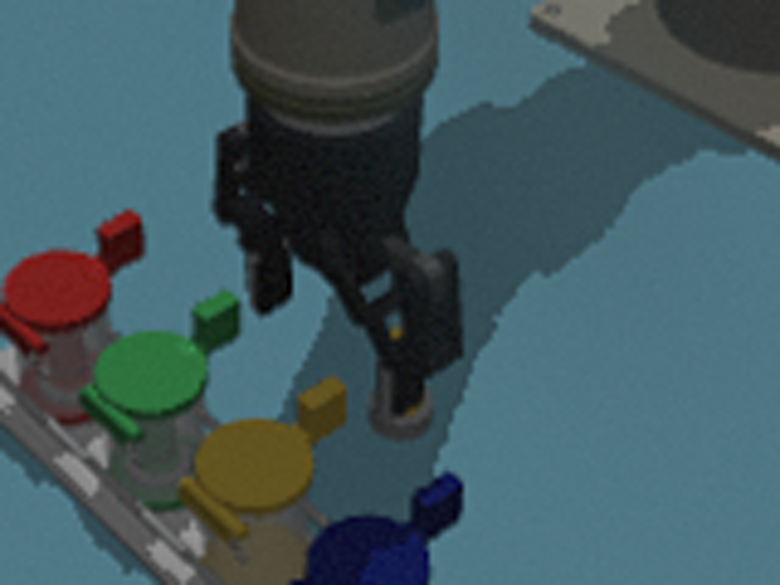

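The jaws straddle the yellow tab at (322,408). Lowering, pinching, lifting and releasing.

{"method": "send_rows", "body": {
  "grip": [0,0,0,0,0],
  "offset": [
    [14,0,0],
    [29,0,0],
    [31,0,0],
    [31,0,0],
    [31,0,0]
  ],
  "twist": [0,0,0,0,0]
}}

```text
clock: 42.8
position: [0.5386, 0.1067, 0.0963]
ee_rot: [0.707, -0.032, -0.706, -0.032]
ft_force: [1.1, 0.6, 0.9]
grip_width: 1.001
```

{"method": "send_rows", "body": {
  "grip": [255,255,255,255,255],
  "offset": [
    [0,0,0],
    [0,0,0],
    [0,0,0],
    [0,0,0],
    [0,0,0]
  ],
  "twist": [0,0,0,0,0],
  "newtons": 20
}}

```text
clock: 43.22
position: [0.5382, 0.1071, 0.0955]
ee_rot: [0.707, -0.032, -0.706, -0.032]
ft_force: [0.2, 0.5, 0.4]
grip_width: 0.303
```

{"method": "send_rows", "body": {
  "grip": [255,255,255,255,255],
  "offset": [
    [0,0,0],
    [0,0,0],
    [0,0,0],
    [0,0,0],
    [0,0,0]
  ],
  "twist": [0,0,0,0,0]
}}

```text
clock: 43.63
position: [0.5381, 0.1069, 0.0954]
ee_rot: [0.706, -0.032, -0.706, -0.032]
ft_force: [-1.9, -2.2, 4.9]
grip_width: 0.137
```

{"method": "send_rows", "body": {
  "grip": [255,255,255,255,255],
  "offset": [
    [-7,0,-2],
    [-14,0,-5],
    [-28,0,-13],
    [-39,0,-24],
    [-48,0,-36]
  ],
  "twist": [0,0,0,0,0]
}}

```text
clock: 44.05
position: [0.574, 0.1035, 0.1442]
ee_rot: [-0.706, 0.032, 0.707, 0.032]
ft_force: [1.2, -2.0, -6.3]
grip_width: 0.136
```

{"method": "send_rows", "body": {
  "grip": [255,0,0,0,0],
  "offset": [
    [0,0,0],
    [0,0,0],
    [0,0,0],
    [0,0,0],
    [0,0,0]
  ],
  "twist": [0,0,0,0,0]
}}

```text
clock: 44.47
position: [0.5734, 0.1042, 0.1431]
ee_rot: [-0.706, 0.032, 0.707, 0.032]
ft_force: [0.5, 1.4, -0.3]
grip_width: 0.698
```

{"method": "send_rows", "body": {
  "grip": [0,0,0,0,0],
  "offset": [
    [0,0,0],
    [0,0,0],
    [-10,0,10],
    [-30,0,40],
    [-40,0,70]
  ],
  "twist": [0,0,0,0,0]
}}

```text
clock: 44.88
position: [0.504, 0.1106, 0.1842]
ee_rot: [0.706, -0.032, -0.706, -0.033]
ft_force: [0.2, 1.0, 1.3]
grip_width: 1.0
```

```bash
python3 snap.py scene a31 260 120 420 240;python3 cart.py;python3 plan.py 38 447,77,180,-92 447,77,115,-92
```

```text
yellow [('scene', 174, 41, [449.1, 78.5, 61.6], [452.4, 81.3]), ('top', 0, 0, None, None)]
green [('scene', 0, 0, None, None), ('top', 0, 0, None, None)]
t 45.03 tcp [503.5 110.6 184.5] jaw -95.1 down [ 0.002 -0.001 -1.   ] F [ 0.6 -0.5 -0.3] w 0.999
offset [[2, 19, 27], [5, 39, 53], [37, 39, 53], [70, 39, 53], [70, 39, 53]] twist [np.float64(-2.0), np.float64(-3.0), np.float64(-3.0), np.float64(-3.0), np.float64(-3.0)]
```

View pics/a31.png

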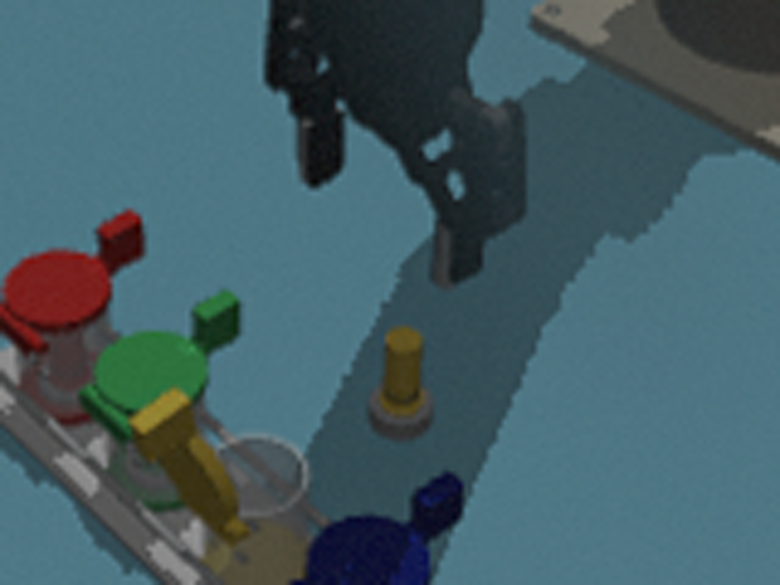

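Yellow's cap is open and the yellow spare at (403,375) hasn't moved. Going to grasp it.

{"method": "send_rows", "body": {
  "grip": [0,0,0,0,0],
  "offset": [
    [2,19,27],
    [5,38,53],
    [37,38,55],
    [69,38,55],
    [69,38,55]
  ],
  "twist": [0,0,0,0,0]
}}

```text
clock: 45.45
position: [0.4432, 0.076, 0.1098]
ee_rot: [-0.704, 0.033, 0.709, 0.032]
ft_force: [-0.8, -0.6, -0.6]
grip_width: 1.005
```

{"method": "send_rows", "body": {
  "grip": [0,0,0,0,0],
  "offset": [
    [0,0,0],
    [0,0,0],
    [0,0,0],
    [0,0,0],
    [0,0,0]
  ],
  "twist": [0,0,0,0,0]
}}

```text
clock: 45.87
position: [0.4467, 0.0776, 0.1152]
ee_rot: [0.707, -0.032, -0.706, -0.032]
ft_force: [0.1, 0.3, 0.1]
grip_width: 1.005
```

```bash
python3 snap.py scene a32 260 120 420 240;python3 cart.py;python3 plan.py 20 447,77,36,-95
```

```text
yellow [('scene', 174, 42, [449.5, 78.4, 61.7], [452.3, 81.6]), ('top', 0, 0, None, None)]
green [('scene', 0, 0, None, None), ('top', 0, 0, None, None)]
t 46.02 tcp [446.2  77.4 114.7] jaw -95.2 down [ 0.001 -0.    -1.   ] F [-0.4  1.1 -0.4] w 0.999
offset [[20, 0, 0], [39, 0, 0], [59, 0, -1], [79, 0, -1], [79, 0, -1]] twist [np.float64(-0.0), np.float64(-0.0), np.float64(-0.0), np.float64(-0.0), np.float64(-0.0)]
```

View pics/a32.png

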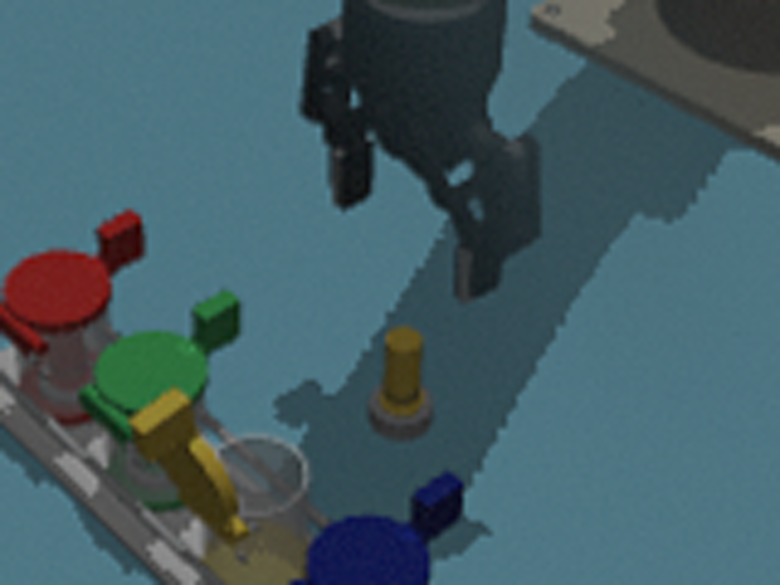

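The jaws straddle the yellow cartridge at (403,375). Descending and grasping.

{"method": "send_rows", "body": {
  "grip": [0,0,0,0,0],
  "offset": [
    [20,0,0],
    [40,0,0],
    [60,0,-1],
    [79,0,-1],
    [79,0,-1]
  ],
  "twist": [0,0,0,0,0]
}}

```text
clock: 46.43
position: [0.4449, 0.0769, 0.0325]
ee_rot: [-0.705, 0.032, 0.708, 0.032]
ft_force: [-1.3, -0.4, -0.3]
grip_width: 1.002
```

{"method": "send_rows", "body": {
  "grip": [255,255,255,255,255],
  "offset": [
    [0,0,0],
    [0,0,0],
    [0,0,0],
    [0,0,0],
    [0,0,0]
  ],
  "twist": [0,0,0,0,0],
  "newtons": 25
}}

```text
clock: 46.85
position: [0.4476, 0.0773, 0.0361]
ee_rot: [0.707, -0.032, -0.706, -0.032]
ft_force: [-0.6, -0.3, -0.4]
grip_width: 0.3
```

{"method": "send_rows", "body": {
  "grip": [255,255,255,255,255],
  "offset": [
    [0,0,0],
    [0,0,0],
    [0,0,0],
    [-10,0,0],
    [-40,0,0]
  ],
  "twist": [0,0,0,0,0]
}}

```text
clock: 47.27
position: [0.4442, 0.0768, 0.0731]
ee_rot: [-0.704, 0.032, 0.709, 0.032]
ft_force: [-0.1, -0.5, -1.1]
grip_width: 0.219
```

```bash
python3 plan.py 36 446,77,180,-95 583.5,103.5,185,-95
```

```text
t 47.27 tcp [444.2  76.8  73.1] jaw -95.2 down [-0.007  0.    -1.   ] F [-0.1 -0.5 -1.1] w 0.219
offset [[-36, 0, -1], [-71, 0, -1], [-107, 0, -2], [-108, -10, -35], [-109, -20, -69]] twist [np.float64(-0.0), np.float64(-0.0), np.float64(-0.0), np.float64(-0.0), np.float64(-0.0)]
offset [[-2, -9, -34], [-3, -19, -67], [-3, -19, -67], [-3, -19, -67], [-3, -19, -67]] twist [np.float64(-0.0), np.float64(-0.0), np.float64(-0.0), np.float64(-0.0), np.float64(-0.0)]
```

{"method": "send_rows", "body": {
  "grip": [255,255,255,255,255],
  "offset": [
    [-36,0,0],
    [-71,0,0],
    [-107,0,0],
    [-108,-10,-34],
    [-109,-20,-67]
  ],
  "twist": [0,0,0,0,0]
}}

```text
clock: 47.68
position: [0.5177, 0.0907, 0.1896]
ee_rot: [0.71, -0.034, -0.703, -0.032]
ft_force: [0.2, -1.0, -0.7]
grip_width: 0.225
```

{"method": "send_rows", "body": {
  "grip": [255,255,255,255,255],
  "offset": [
    [0,-9,-34],
    [0,-18,-67],
    [0,-18,-67],
    [0,-18,-67],
    [0,-18,-67]
  ],
  "twist": [0,0,0,0,0]
}}

```text
clock: 48.1
position: [0.5832, 0.1033, 0.1842]
ee_rot: [-0.706, 0.032, 0.707, 0.032]
ft_force: [-0.1, -0.1, -1.0]
grip_width: 0.225
```

```bash
python3 plan.py 20 583.5,103.5,126,-95
```

```text
t 48.1 tcp [583.2 103.3 184.2] jaw -95.2 down [-0.001  0.    -1.   ] F [-0.1 -0.1 -1. ] w 0.225
offset [[19, 0, 0], [39, 0, 0], [58, 0, 0], [58, 0, 0], [58, 0, 0]] twist [np.float64(-0.0), np.float64(-0.0), np.float64(-0.0), np.float64(-0.0), np.float64(-0.0)]
```

{"method": "send_rows", "body": {
  "grip": [255,255,255,255,255],
  "offset": [
    [20,0,0],
    [39,0,0],
    [55,0,0],
    [58,0,0],
    [58,0,0]
  ],
  "twist": [0,0,0,0,0]
}}

```text
clock: 48.52
position: [0.5827, 0.1025, 0.1262]
ee_rot: [-0.706, 0.032, 0.707, 0.032]
ft_force: [0.7, 0.0, -0.2]
grip_width: 0.22
```

{"method": "send_rows", "body": {
  "grip": [255,255,255,255,255],
  "offset": [
    [9,0,0],
    [18,0,0],
    [27,0,0],
    [27,0,0],
    [27,0,0]
  ],
  "twist": [0,0,0,0,0]
}}

```text
clock: 48.93
position: [0.5835, 0.1029, 0.0987]
ee_rot: [-0.706, 0.032, 0.707, 0.032]
ft_force: [-0.0, -0.2, -1.1]
grip_width: 0.226
```

```bash
python3 plan.py 25  584,103.5,99,-95; python3 snap.py scene a33 270 160 350 250
```

```text
t 48.93 tcp [583.5 102.9  98.7] jaw -95.2 down [-0.001 -0.    -1.   ] F [-0.  -0.2 -1.1] w 0.226
offset [[0, -1, 0], [0, -1, 0], [0, -1, 0], [0, -1, 0], [0, -1, 0]] twist [np.float64(-0.0), np.float64(-0.0), np.float64(-0.0), np.float64(-0.0), np.float64(-0.0)]
```

View pics/a33.png

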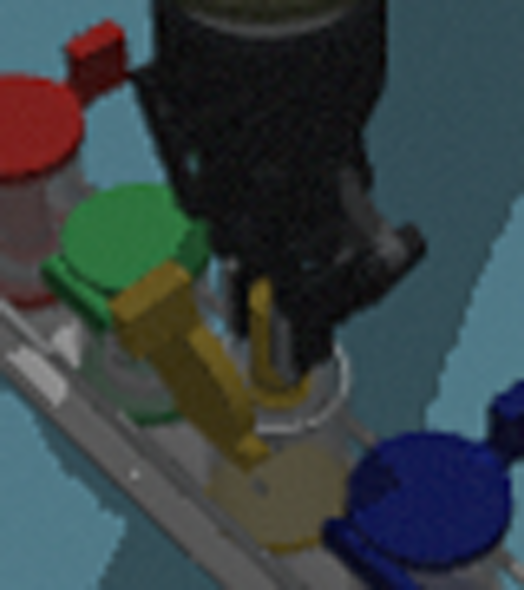

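The yellow foot is inside its tube rim. Releasing.

{"method": "send_rows", "body": {
  "grip": [255,200,170,150,150],
  "offset": [
    [0,-1,0],
    [0,-1,0],
    [0,-1,0],
    [0,-1,0],
    [0,-1,0]
  ],
  "twist": [0,0,0,0,0]
}}

```text
clock: 49.4
position: [0.5842, 0.104, 0.0996]
ee_rot: [0.707, -0.032, -0.706, -0.032]
ft_force: [0.1, 0.2, 0.2]
grip_width: 0.413
```

{"method": "send_rows", "body": {
  "grip": [150,150,150,255,255],
  "offset": [
    [0,0,0],
    [-20,0,0],
    [-50,0,0],
    [-90,0,0],
    [-130,0,0]
  ],
  "twist": [0,0,0,0,0]
}}

```text
clock: 49.82
position: [0.5833, 0.1039, 0.2304]
ee_rot: [-0.706, 0.032, 0.707, 0.032]
ft_force: [1.7, -0.6, -0.2]
grip_width: 0.135
```

{"method": "send_rows", "body": {
  "grip": [255,255,255,255,255],
  "offset": [
    [-10,0,-20],
    [-20,0,-45],
    [-20,0,-80],
    [-20,0,-94],
    [-20,0,-94]
  ],
  "twist": [0,0,0,0,0]
}}

```text
clock: 50.23
position: [0.6798, 0.0943, 0.2479]
ee_rot: [-0.706, 0.033, 0.707, 0.033]
ft_force: [0.4, 0.4, -0.9]
grip_width: -0.001
```

```bash
python3 plan.py 26  674,97,220,-95 672,96,145,-95; python3 snap.py scene a34 260 120 420 240; python3 tabs.py | grep yellow
```

```text
t 50.23 tcp [679.8  94.3 247.9] jaw -95.3 down [-0.001  0.    -1.   ] F [ 0.4  0.4 -0.9] w -0.001
offset [[14, -1, 3], [28, -2, 6], [53, -2, 7], [78, -1, 7], [103, -1, 8]] twist [np.float64(-0.0), np.float64(-0.0), np.float64(-0.0), np.float64(-0.0), np.float64(-0.0)]
scene yellow 277 [632. 108. 139.] [618.  76. 100.] [652. 131. 170.]
top yellow 77 [627. 100. 149.] [612.  76. 108.] [650. 126. 170.]
```

View pics/a34.png

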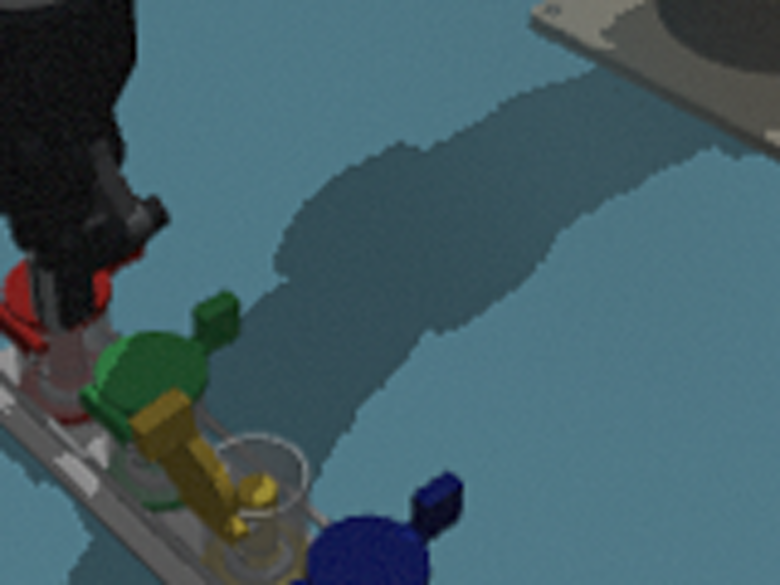

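Yellow is in its tube at (258,495). Closing its cap.

{"method": "send_rows", "body": {
  "grip": [255,255,255,255,255],
  "offset": [
    [14,-2,4],
    [28,-3,5],
    [53,-3,6],
    [78,-3,7],
    [103,-3,7]
  ],
  "twist": [0,0,0,0,0]
}}

```text
clock: 50.8
position: [0.6701, 0.0993, 0.1462]
ee_rot: [0.707, -0.032, -0.706, -0.032]
ft_force: [-0.5, 0.0, -0.1]
grip_width: 0.0
```

{"method": "send_rows", "body": {
  "grip": [255,255,255,255,255],
  "offset": [
    [0,0,0],
    [0,0,0],
    [0,0,0],
    [0,0,0],
    [0,0,0]
  ],
  "twist": [0,0,0,0,0]
}}

```text
clock: 51.22
position: [0.6716, 0.0993, 0.1483]
ee_rot: [0.707, -0.032, -0.705, -0.032]
ft_force: [0.3, 0.1, 0.4]
grip_width: 0.005
```

```bash
python3 plan.py 22  661.5,98,145,-95 632.5,100,155,-95 609.5,102,158,-95 587.5,103.5,153,-95 575.5,104,144,-95 564.5,105,133,-95 554.5,106,135,-95 543.5,107,135,-95; python3 snap.py scene a35 260 120 420 240
```

```text
t 51.22 tcp [671.6  99.3 148.3] jaw -95.2 down [ 0.003  0.    -1.   ] F [0.3 0.1 0.4] w 0.005
offset [[3, 2, 10], [-2, 3, 25], [-7, 3, 39], [-8, 3, 51], [-10, 3, 62]] twist [np.float64(-0.0), np.float64(-0.0), np.float64(-0.0), np.float64(-0.0), np.float64(-0.0)]
offset [[5, 0, 22], [14, 1, 34], [25, 1, 45], [23, 1, 55], [23, 1, 66]] twist [np.float64(-0.0), np.float64(-0.0), np.float64(-0.0), np.float64(-0.0), np.float64(-0.0)]
```

View pics/a35.png

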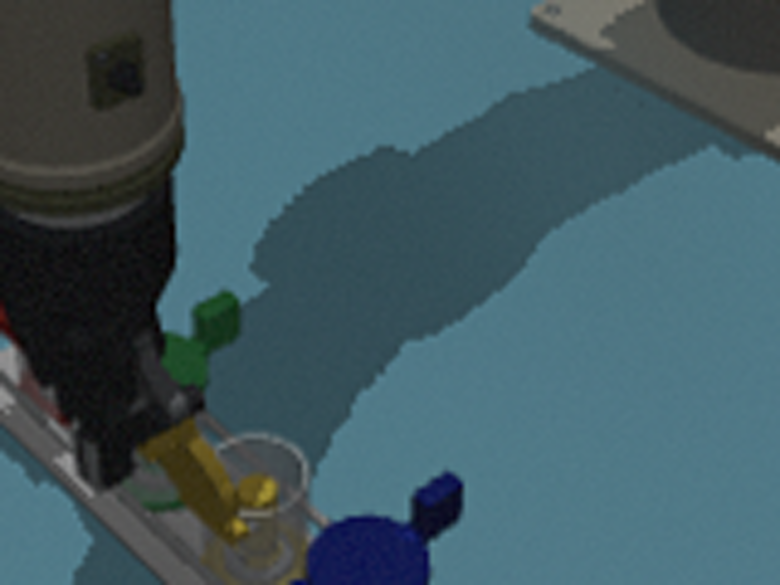

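{"method": "send_rows", "body": {
  "grip": [255,255,255,255,255],
  "offset": [
    [3,1,10],
    [-2,2,25],
    [-7,2,39],
    [-8,2,51],
    [-10,2,62]
  ],
  "twist": [0,0,0,0,0]
}}

```text
clock: 51.68
position: [0.609, 0.1028, 0.1574]
ee_rot: [0.707, -0.032, -0.706, -0.032]
ft_force: [2.2, -0.3, -0.2]
grip_width: 0.001
```

{"method": "send_rows", "body": {
  "grip": [255,255,255,255,255],
  "offset": [
    [5,0,22],
    [14,0,34],
    [25,0,45],
    [23,0,55],
    [23,0,66]
  ],
  "twist": [0,0,0,0,0]
}}

```text
clock: 52.1
position: [0.5428, 0.1088, 0.134]
ee_rot: [0.706, -0.032, -0.706, -0.032]
ft_force: [0.1, 0.4, 0.0]
grip_width: -0.001
```

```bash
python3 plan.py 22  542.5,107,125,-95 542.5,107,113,-95; python3 tabs.py | grep yellow
```

```text
t 52.1 tcp [542.8 108.8 134. ] jaw -95.2 down [ 0. -0. -1.] F [0.1 0.4 0. ] w -0.001
offset [[9, 2, 0], [21, 2, 0], [21, 2, 0], [21, 2, 0], [21, 2, 0]] twist [np.float64(-0.0), np.float64(-0.0), np.float64(-0.0), np.float64(-0.0), np.float64(-0.0)]
scene yellow 66 [544. 110. 109.] [530. 103. 100.] [555. 116. 116.]
```

{"method": "send_rows", "body": {
  "grip": [255,255,255,255,255],
  "offset": [
    [10,1,0],
    [18,1,0],
    [21,1,0],
    [21,1,0],
    [21,1,0]
  ],
  "twist": [0,0,0,0,0]
}}

```text
clock: 52.62
position: [0.5437, 0.1074, 0.1129]
ee_rot: [0.706, -0.033, -0.706, -0.032]
ft_force: [-5.5, -2.6, 14.8]
grip_width: -0.003
```

{"method": "send_rows", "body": {
  "grip": [255,255,255,255,255],
  "offset": [
    [0,0,0],
    [-15,0,0],
    [-40,0,10],
    [-75,0,40],
    [-100,0,75]
  ],
  "twist": [0,0,0,0,0]
}}

```text
clock: 53.03
position: [0.4734, 0.1141, 0.2096]
ee_rot: [-0.706, 0.032, 0.707, 0.033]
ft_force: [-0.8, -0.3, 1.8]
grip_width: 0.001
```

{"method": "send_rows", "body": {
  "grip": [255,255,255,255,255],
  "offset": [
    [0,-30,0],
    [0,-60,0],
    [0,-90,0],
    [0,-120,0],
    [0,-120,0]
  ],
  "twist": [0,0,0,0,0]
}}

```text
clock: 53.45
position: [0.4829, 0.2395, 0.2086]
ee_rot: [-0.706, 0.029, 0.707, 0.031]
ft_force: [-0.0, -0.2, 0.4]
grip_width: -0.004
```

```bash
python3 plan.py 22; python3 tabs.py; python3 snap.py scene a36 150 80 390 280; python3 snap.py top a37 180 80 500 280; python3 meas.py screwdriver frame tape
```

```text
t 53.45 tcp [482.9 239.5 208.6] jaw -94.9 down [-0.001  0.003 -1.   ] F [-0.  -0.2  0.4] w -0.004
scene orange 40 [ 468. -323.  108.] [ 453. -333.  100.] [ 479. -316.  115.]
scene red 53 [531. -53. 109.] [518. -61. 100.] [542. -48. 116.]
scene green 62 [537.  29. 109.] [524.  21. 101.] [547.  34. 116.]
scene yellow 63 [544. 111. 110.] [531. 102. 101.] [555. 115. 115.]
scene blue 42 [549. 191. 112.] [537. 185. 102.] [560. 196. 115.]
top orange 37 [ 465. -325.  112.] [ 454. -332.  100.] [ 477. -320.  118.]
top red 31 [527. -55. 112.] [516. -60. 104.] [540. -50. 116.]
top green 28 [534.  26. 113.] [524.  19. 103.] [547.  32. 119.]
top yellow 32 [541. 107. 111.] [529. 101. 101.] [553. 113. 116.]
top blue 27 [550. 187. 112.] [536. 183. 100.] [588. 192. 117.]
screwdriver scene [(0.77, [217.7, 224.4])] screwdriver top [(0.82, [359.7, 147.0])] [ 0.7263 -0.105   0.0013] 0.22
frame scene [(0.56, [187.2, 187.2])] frame top [(0.79, [409.0, 154.7])] [ 0.7039 -0.284  -0.0024] 0.81
tape scene [(0.97, [474.6, 261.7])] tape top [(0.81, [198.7, 252.7])] [0.3603 0.4299 0.0045] 1.88
```

View pics/a36.png

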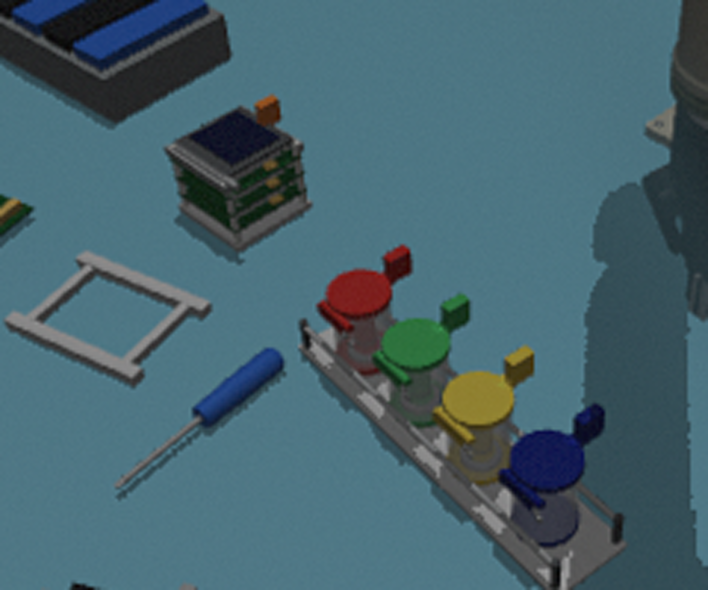

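View pics/a37.png

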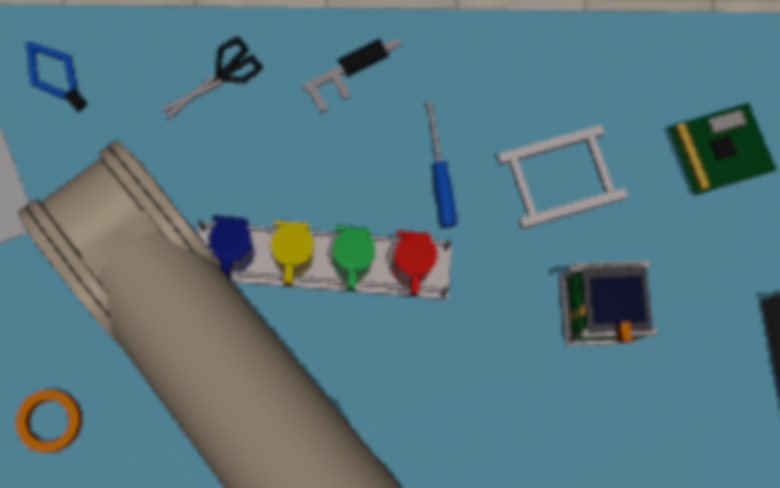

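Every cap and the cover is shut, no spare is left on the bench, the bystanders lie where they did, and the arm is clear. Handing in.

{"method": "send_rows", "body": {
  "grip": [255,255,255,255,255],
  "offset": [
    [0,0,0],
    [0,0,0],
    [0,0,0],
    [0,0,0],
    [0,0,0]
  ],
  "twist": [0,0,0,0,0]
}}

```text
clock: 54.47
position: [0.4839, 0.2336, 0.2089]
ee_rot: [0.706, -0.032, -0.706, -0.032]
ft_force: [-0.7, 0.1, -0.5]
grip_width: -0.006
```

```bash
python3 -c "
from workcell import manip; print(manip.hand_in())"
```

```text
the job is handed in; nothing more can be done
None
```

I handed the job in at about 54 s of the 210 s allowed. I opened the bay cover, put in the white flight cartridge and pressed the cover shut. Then red, green and yellow, one after another, each went into the tube of its colour, and I pressed each cap shut. There was no blue spare, so the blue tube was never opened.

**Final checks:**
- **Cover and caps:** both cameras put the cover's tab and all four cap tabs within about 2 mm of where they were at the start, so everything reads shut.
- **Cartridges:** I saw each one upright in its place before closing. No cartridge remains on the bench.
- **Bystanders:** the frame and tape measured within about 5 mm of their first readings, and the screwdriver within about 11 mm. That is detector scatter; the pictures show them unmoved and the arm never went near the bench there.
- **Robot:** standing clear with no contact force.

**Worth knowing:**
- The green spare was knocked about 3 cm aside partway through, so I measured it again before picking it up.
- The press on the cover was firmer than planned, about 57 N upward through the fingertips (62 N in all). The later cap presses were about 15 N.

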